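Set the microscope stand's stop screw to a setting block

TASK

Lay the setting block in the guide channel of the microscope stage and slide it, gauge end first, beneath the stop screw until it is fully home against the brass end stop. Then take the orange driver from its wooden stand, seat it in the screw's square socket and turn the screw down with it, clockwise, until the block just drags: nipped under the pad at about 6 N (2 to 10 N will do), never over 16 N. Leave the driver standing in the screw, let go, and do not disturb the other things on the desk.

Things in the scene. Friction and masses are not known exactly. Their poses are not given: they have to be found in the camera images.
- block_center (a point): Centre of the loose setting block, a bar 150 mm long (its x axis), 30 mm wide (y) and 28 mm high (z): bare steel gauge end 80 mm long at +x, blue plastic handle 70 mm long at -x. About 0.25 kg. It starts flat on the desk.
- block_handle (a point): Centre of the setting block's blue handle, half-way up, 40 mm behind block_center along -x; same axes as block_center. 30 mm across.
- block_home (a point): Where block_center must be when the block is home (against the brass stop). Fixed to the black stage; its y axis points along the guide channel towards the brass stop, so the block's x axis must point along it. It lies 45 mm before the screw axis and 14 mm above the stage's face. The channel, 36 mm wide between rails 6 mm high, runs from 145 mm before to 32 mm past the screw axis.
- driver_handle (a point): Centre of the driver's orange handle, 26 mm square (flats along its x and y) and 66 mm high, 83 mm above the driver's tip. Driver 116 mm long, 0.12 kg, upright in a square hole 35 mm deep of an 80 mm wide, 45 mm high wooden stand. Lift it at least 40 mm to clear the stand.
- driver_tip (a point): Lower end of the driver's bit, z axis up along the driver. The bit is 12 mm square (flats along x and y, as the handle's), its last 5 mm tapering to 7 mm.
- socket_mouth (a point): Centre of the top face of the stop screw's brass head (30 mm square, 28 mm high), where the square socket opens: 13 mm wide, 22 mm deep, flats along its x and y. z is up. It turns and sinks with the screw. The driver seats in any of four quarter turns, with some 6 degrees of play.
- socket_floor (a point): Centre of the socket's floor, 22 mm below socket_mouth: the seated driver's tip rests here.
- screw (a joint): Turn of the stop screw (rad), growing clockwise seen from above, limit 3.3. It sinks 20 mm a full turn (3.18 mm/rad); thread drag 0.06 N m. With the block home the gap left under the pad at the start is between 0.6 and 7.5 mm.
- stop_screw: The stop screw with its head and its round steel foot pad (30 mm across). Origin on its axis, 39 mm below socket_mouth. How far down the pad is locked on the screw differs by +-2.8 mm between set-ups, so the gap cannot be had from the poses: feel for it. The stage is sprung, 5 N per mm; past touching, turning takes about 0.01 N m more for each N on the pad.
- setting_block: The setting block itself; origin at the centre of its underside, 14 mm below block_center, same axes.
- driver: The driver itself; origin at its tip, z up along it.
- microscope: White microscope stand, optics off, fixed to the desk. Origin at desk level under the screw axis; limb (150 mm high) at +x, 87 to 129 mm from the axis; top arm 40 mm wide, from 23 mm before the axis to the limb, 112 to 137 mm high. Stage face at 70 mm, 115 mm wide in x, from y -145 mm (open channel end) to y +40 mm.
- textbook: Bystander: closed blue textbook, 154 x 216 x 37 mm, lying on the desk. Origin under its centre.
- objective: Bystander: small black objective lens, 26 mm across and 38 mm high, standing. Origin under its centre.
- molecule: Bystander: ball-and-stick molecule model, about 110 mm long and 86 mm high. Origin at desk level under its middle.
- slide_box: Bystander: green slide box, 85 x 100 x 32 mm. Origin under its centre.
Things that resemble listed ones, but are neither listed nor needed, are in the scene too. Of the things that look like the setting_block, the larger one is meant. Of the things like the driver, leave any that is turquoise; of the rest the smaller one is meant.

How it is judged:
By the outcome, as a careful person would: the job done as asked, in the order asked, and still so for the second after the job is handed in, with the robot touching nothing.
It also fails if it takes over 67 s, if anything falls off the work surface, if the arm or the gripper's body presses on something with over 40 N, if the wrist force passes 120 N, or if a joint passes its speed limit or range.

ROBOT

A 7-joint arm with a two-finger parallel gripper is mounted at the origin on the work surface. World frame = base frame: x ahead of the robot, y to its left, z up, the work surface at z = 0. Lengths are in m, angles in rad, forces in N, time in s.
With the tool pointing down it reaches from about 0.35 to 0.9 m from the base axis. Payload 8.1 kg.
Tool frame: the origin (TCP) lies midway between the tips of the shut fingers; the grasp point (between the pads) lies 19 mm behind it; z points along the fingers, y is the direction in which the jaws open and shut (so a half turn about z gives the same grasp; the last joint's range is limited). The gripper opens to 92 mm and grips with 3 to 60 N. Pads are 19 mm wide; open, the fingers measure 130 mm over their backs; the gripper's body (75 mm by 190 mm) begins 47 mm behind the grasp point.
Start: joints at [1.163, 0.434, 0.025, 1.573, -0.012, 1.134, -0.075], TCP at [0.188, -0.596, 0.227] pointing down, gripper open.
Joint ranges: [-2.62, 2.62], [-0.44, 2.09], [-1.27, 1.32], [0.08, 2.57], [-1.32, 4.46], [0.12, 2], [-2.74, 2.74]. Speed limits (rad/s): [2.22, 2.22, 3.01, 3.01, 3.14, 3.14, 3.14].

INTERFACE

Orientations are given as a rotation vector (axis times angle).
In Python, from cell import monitor, get_image, get_calibration, workorder, look_for, masks_of gives the robot as it stands.
- The arm moves only by the shell command python3 -m crank 'ROWS' [FORCE]. ROWS is JSON, a list of rows, each a list of 3 entries, a list of its own where there are three numbers: the shift along the tool's x, y, z in cm, then the turn about the tool's z in degrees, then the closure in counts, from 0 (fully open) to 255 (shut). A call has 1 to 5 rows; each row shifts and turns the commanded pose from where the row before left it, along the tool's axes as they then stand; what a row does not reach is not made up. A row lasts 1/10 s, in which the tool goes at most 50 mm and 8.59 degrees, less where a joint would pass 70% of its speed; a pose out of reach is approached as far as the arm can. A call with a gripper value outside its range is refused whole. The fingers move at their own pace and stop on an object; FORCE is the grip in N (left out, the last holds). Time passes only in rows, so rows that do not move let the fingers close. It gives the time, the measured TCP pose, the force and the opening at its end, in the units of the state.
- monitor.observe(): the state, without advancing time (a new reading comes with each control period).
- get_image(name): name is "scene" or "top"; returns (picture, depth): 420x560x3 uint8, red, green, blue; 420x560 float32, m along the optical axis (not along the pixel's ray), 0 where there is no reading.
- get_calibration(name): a dict with "fx", "fy", "cx", "cy" (pixels), "R" (3x3) and "t" (3): a world point X has camera coordinates R X + t. Camera axes: x right, y down, z forward; pixel columns grow to the right and rows downward; lengths in m; the calibration is good to about 2 mm. A picture is of the moment at which its call begins. get_calibration takes no time and is no camera call.
- workorder.sign_off(): hands the job in, once; it reports no verdict.
Trained networks look in the newest picture that a camera, given by its name, has taken for a name from the list of things; names that differ only in an ending like _2 or _b are one class to them, and where a whole thing is asked for, a point or a joint stands for the part that bears it (a point fixed in the world has none). Each returns a list of dicts, best first, with "score" (0 to 1); they miss things now and then, are a little off and sometimes report something else, mostly with a low value. They report only what shows in the picture. A call takes as long as a camera call. They do not tell look-alikes from the thing itself.
- look_for(label, camera): "location" ([x, y, z] in m, in world coordinates, good to about 4 mm: the middle of the surface that is visible of it).
- masks_of(label, camera): "region" (420x560 bool, what is visible of it).
The state is a dict: "clock": time; "joints": joint angles; "dq": joint speeds; "joint_efforts": joint torques, N m; "position": TCP position; "ee_rot": TCP orientation; "force": force on the tool from outside, world axes, zero at the start; "ft_torque": the same for the moment, N m; "width": opening from 0.0 (shut) to 1.0 (fully open).
Only numpy, scipy, OpenCV 4.12 (cv2) and the standard library are available. Lean on these libraries where they do the work, as an engineer would, in place of code of your own. Each camera call takes 0.05 s, during which the arm holds its last target.

## Working session

There is one attempt and no reset: what is moved stays moved. The work goes in short steps, Python scripts to look and compute and a shell command to move; the robot and the scene stay as the last step left them, time stands still between calls to the robot, and variables do not carry over. Pictures are saved under pics/ and viewed, and the job is handed in when it is done.

```bash
ls; mkdir -p pics
python3 - <<'E'
from cell import monitor,get_image,get_calibration
import cv2
for c in ["scene","top"]:
    p,d=get_image(c); cv2.imwrite(f"pics/{c}0.png",p[:,:,::-1]); k=get_calibration(c); print(c,{a:(b if not hasattr(b,'tolist') else b.tolist()) for a,b in k.items()})
print(monitor.observe())
E
```

```text
pics
scene {'fx': 513.1680085476223, 'fy': 513.1680085476223, 'cx': 287.04540471463935, 'cy': 215.88456723179587, 'R': [[-0.6464113266133151, 0.7628496705576397, -0.014586876160261997], [0.5229266085036667, 0.4290254547935488, -0.7365357569446589], [-0.5556079183604814, -0.48373292142388785, -0.6762413044068245]], 't': [0.3664743532842029, -0.20863856621598012, 1.9105287775166275]}
top {'fx': 500.37067232360215, 'fy': 500.37067232360215, 'cx': 280.15077782610456, 'cy': 202.90122906047537, 'R': [[0.02360272863238645, -0.9997114441028543, 0.004465392579769779], [-0.9826058656867072, -0.02402138240041366, -0.18414311256642155], [0.18419724188809836, -4.144102604745828e-05, -0.9828892991397649]], 't': [-0.025659616944631328, 0.5865402338181638, 1.5835554378569097]}
{'clock': 0.1, 'joints': array([ 1.16343747,  0.43518055,  0.02495234,  1.57397985, -0.01157709,
        1.13399246, -0.07507292]), 'dq': array([ 1.02618476e-04, -8.55487939e-04, -3.09419222e-05, -2.01802609e-03,
       -1.50929508e-03,  3.51657578e-04,  1.08549927e-04]), 'joint_efforts': array([ 3.56596720e-03, -6.69143844e+01,  9.88398939e-01, -3.15153408e+01,
       -6.04574662e-02,  3.72947613e-02, -2.46014946e-05]), 'position': array([ 0.18736109, -0.59578969,  0.22601644]), 'ee_rot': array([-3.10383817e+00, -4.76635276e-01,  5.54982503e-04]), 'force': array([-0.98223346,  0.49348656,  0.25334134]), 'ft_torque': array([-0.00060976,  0.00055739, -0.00834132]), 'width': 1.0010648285271855}
```

View pics/scene0.png

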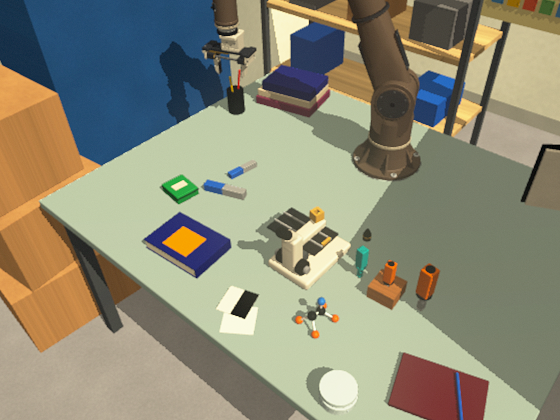

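View pics/top0.png

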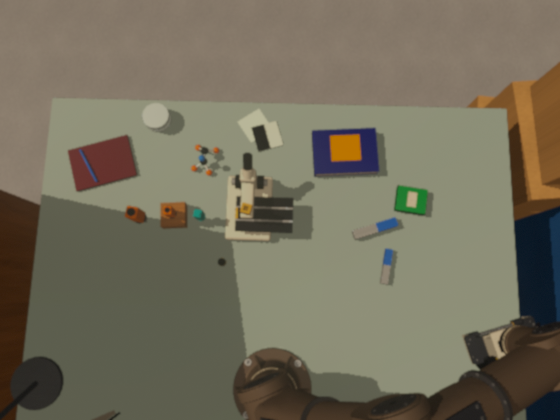

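```bash
cat > h.py <<'E'
import numpy as np,cv2
from cell import monitor,get_image,get_calibration,look_for,masks_of
def world(c,u,v,d):
    k=get_calibration(c); R=np.array(k['R']);t=np.array(k['t'])
    p=np.stack([(u-k['cx'])/k['fx']*d,(v-k['cy'])/k['fy']*d,d],-1)
    return (p-t)@R
def cloud(c,D):
    v,u=np.mgrid[:420,:560]; return world(c,u.astype(float),v.astype(float),D)
def proj(c,X):
    k=get_calibration(c); p=np.array(k['R'])@np.array(X)+np.array(k['t']); return p[0]/p[2]*k['fx']+k['cx'],p[1]/p[2]*k['fy']+k['cy']
E
python3 - <<'E'
from h import *
Ps={}
for c in ["scene","top"]:
    p,d=get_image(c); np.savez(f"im_{c}.npz",p=p,d=d)
    for l in ["setting_block","driver","stop_screw","microscope"]:
        for r in look_for(l,c): print(c,l,round(r['score'],2),np.round(r['location'],3))
p=np.load("im_top.npz")['p']; cv2.imwrite("pics/topz.png",cv2.resize(p[140:290,110:420,::-1],None,fx=2.5,fy=2.5,interpolation=cv2.INTER_CUBIC))
p=np.load("im_scene.npz")['p']; cv2.imwrite("pics/scz.png",cv2.resize(p[150:320,160:450,::-1],None,fx=2.7,fy=2.7,interpolation=cv2.INTER_CUBIC))
E
```

```text
scene setting_block 0.75 [ 0.518 -0.322  0.029]
scene setting_block 0.72 [ 0.4   -0.359  0.018]
scene driver 0.78 [0.54  0.447 0.124]
scene driver 0.73 [0.543 0.251 0.088]
scene driver 0.64 [0.549 0.347 0.104]
scene microscope 0.58 [0.593 0.108 0.07 ]
top setting_block 0.86 [ 0.395 -0.363  0.022]
top setting_block 0.66 [ 0.514 -0.328  0.032]
top driver 0.83 [0.524 0.428 0.159]
top stop_screw 0.69 [ 0.607 -0.452  0.032]
```

View pics/topz.png

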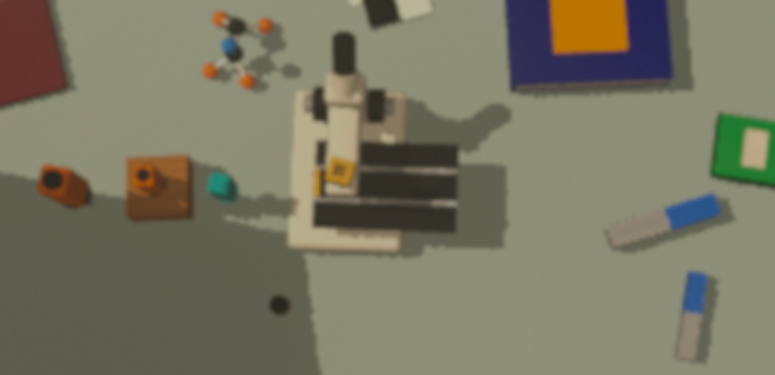

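View pics/scz.png

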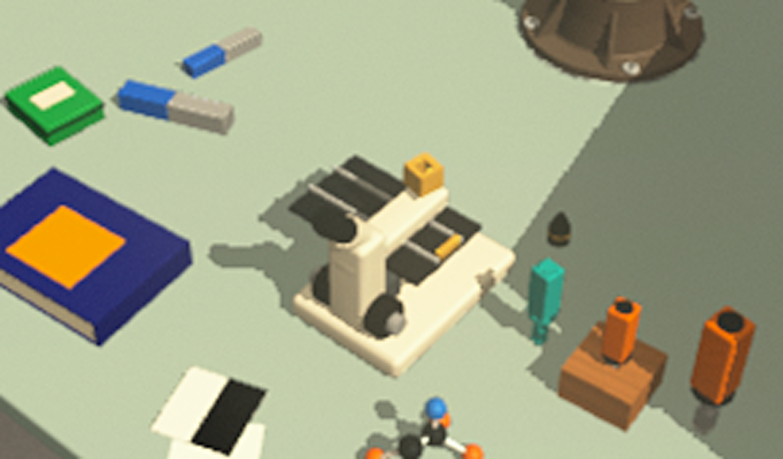

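Run:
```python
from h import *
for c in ["top","scene"]:
    z=np.load(f"im_{c}.npz"); P=cloud(c,z['d']); hsv=cv2.cvtColor(z['p'],cv2.COLOR_RGB2HSV)
    H,S,V=[hsv[...,i].astype(int) for i in range(3)]
    X=P
    def sel(m,name):
        m=m&(z['d']>0); q=X[m]
        if len(q): print(c,name,len(q),'mean',np.round(q.mean(0),4),'min',np.round(q.min(0),4),'max',np.round(q.max(0),4))
        return m,q
    box=lambda a,b,e,f,g,h:(X[...,0]>a)&(X[...,0]<b)&(X[...,1]>e)&(X[...,1]<f)&(X[...,2]>g)&(X[...,2]<h)
    # desk check
    sel(box(.3,.45,-.2,.0,-.1,.1),'desk')
    # block
    m,q=sel(box(.45,.62,-.44,-.22,.02,.05),'block top')
    r=cv2.minAreaRect((q[:,:2]*1000).astype(np.float32)); print(r)
    mb=m&(H>95)&(H<130)&(S>100); sel(mb,'handle'); sel(m&~mb,'gauge')
    m,q=sel(box(.45,.65,.28,.40,.15,.2),'drv')
    m,q=sel(box(.45,.65,.28,.40,.10,.2),'drv all')
    m,q=sel(box(.45,.65,.36,.50,.10,.25),'big drv')
    m,q=sel(box(.45,.65,.28,.40,.04,.055),'stand')
    if len(q)>5: print(cv2.minAreaRect((q[:,:2]*1000).astype(np.float32)))
    m,q=sel(box(.45,.62,.02,.16,.14,.25),'head')
    if len(q)>5: print(cv2.minAreaRect((q[:,:2]*1000).astype(np.float32)));print(np.round(q[:60]*1000).astype(int).tolist())
    m,q=sel(box(.40,.72,-.09,.16,.055,.085)&(V<80),'stage')
    if len(q)>5: print(cv2.minAreaRect((q[:,:2]*1000).astype(np.float32)))
    m,q=sel(box(.4,.8,-.05,.20,.01,.045),'base')
```

```text
top desk 2756 mean [ 0.3742 -0.0996  0.0007] min [ 0.3    -0.1987 -0.0146] max [ 4.499e-01 -1.000e-04  1.370e-02]
top block top 600 mean [ 0.5417 -0.3548  0.0296] min [ 0.4507 -0.44    0.0201] max [ 0.62   -0.2538  0.0452]
((523.0218505859375, -370.1567687988281), (114.57754516601562, 222.11093139648438), 37.040000915527344)
top handle 164 mean [ 0.5293 -0.3655  0.0287] min [ 0.5086 -0.4002  0.0202] max [ 0.5508 -0.332   0.0367]
top gauge 436 mean [ 0.5463 -0.3508  0.03  ] min [ 0.4507 -0.44    0.0201] max [ 0.62   -0.2538  0.0452]
top drv all 83 mean [0.5426 0.3373 0.124 ] min [0.5304 0.3255 0.102 ] max [0.5562 0.3507 0.1355]
top big drv 225 mean [0.5266 0.4346 0.1526] min [0.509  0.4193 0.1007] max [0.5495 0.4594 0.1773]
top stand 440 mean [0.542  0.3369 0.0464] min [0.5022 0.2974 0.04  ] max [0.5848 0.38   0.0548]
((544.4948120117188, 338.97039794921875), (80.48070526123047, 79.66957092285156), 3.5399832725524902)
top head 175 mean [0.559  0.0913 0.1613] min [0.5268 0.0739 0.1402] max [0.6185 0.1102 0.1895]
((572.580810546875, 91.90003967285156), (36.20491409301758, 91.75926971435
[... 3006 characters left out ...]
 95, 175], [531, 95, 172], [532, 99, 175], [533, 104, 178], [532, 106, 179], [552, 75, 171], [552, 80, 174], [553, 83, 176], [548, 83, 173], [552, 90, 180], [542, 86, 170], [538, 87, 168], [533, 86, 164], [534, 91, 168], [538, 97, 174], [537, 100, 175], [534, 101, 174], [533, 104, 174], [535, 109, 178], [532, 110, 177], [555, 78, 172], [555, 82, 174], [555, 85, 176], [554, 88, 176], [550, 89, 174]]
scene stage 834 mean [0.5676 0.0524 0.0715] min [ 0.4883 -0.0512  0.0552] max [0.6771 0.1402 0.0849]
((582.6338500976562, 44.72660827636719), (192.7323760986328, 186.93894958496094), 89.3563003540039)
scene base 1435 mean [0.593  0.132  0.0315] min [0.4002 0.0184 0.0101] max [0.7863 0.186  0.0448]
```

Run:
```python
from h import *
for c in ["top","scene"]:
    z=np.load(f"im_{c}.npz"); P=cloud(c,z['d'])
    for l in ["setting_block","block_handle"]:
      get=masks_of(l,c)
      for r in get:
        m=r['region']; q=P[m&(z['d']>0)]; q=q[q[:,2]>.02]
        # plane-intersect mask pixels at z=.028
        v,u=np.nonzero(m)
        cam=world(c,np.array([0.]),np.array([0.]),np.array([0.]))[0]
        ray=world(c,u*1.,v*1.,np.ones(len(u)))-cam
        s=(0.028-cam[2])/ray[:,2]; g=cam+s[:,None]*ray
        hsv=cv2.cvtColor(z['p'],cv2.COLOR_RGB2HSV)[v,u].astype(int)
        blue=(hsv[:,0]>95)&(hsv[:,0]<130)&(hsv[:,1]>110)
        rr=cv2.minAreaRect((g[:,:2]*1000).astype(np.float32))
        print(c,l,round(r['score'],2),m.sum(),np.round(q.mean(0),4),[np.round(a,1) for a in rr], 'blue',np.round(g[blue].mean(0),4) if blue.any() else '', 'grey',np.round(g[~blue].mean(0),4))
```

```text
top setting_block 0.76 446 [ 0.5173 -0.3265  0.0286] [array([ 517.1, -326.1]), array([ 33.2, 154.2]), np.float64(18.5)] blue [ 0.529  -0.3657  0.028 ] grey [ 0.5096 -0.3022  0.028 ]
top setting_block 0.54 283 [ 0.3932 -0.3636  0.0242] [array([ 392.5, -361.5]), array([ 26.5, 115.1]), np.float64(80.9)] blue [ 0.422  -0.3665  0.028 ] grey [ 0.3732 -0.3585  0.028 ]
top block_handle 0.84 457 [ 0.5176 -0.3268  0.0286] [array([ 517.5, -325.9]), array([ 33.3, 156.5]), np.float64(19.7)] blue [ 0.529  -0.3657  0.028 ] grey [ 0.5111 -0.3035  0.028 ]
scene setting_block 0.64 488 [ 0.5146 -0.3229  0.0285] [array([ 521.7, -318.1]), array([ 59.5, 162.1]), np.float64(18.4)] blue [ 0.5375 -0.3576  0.028 ] grey [ 0.5105 -0.2913  0.028 ]
scene setting_block 0.52 256 [ 0.3921 -0.3624  0.0237] [array([ 400.6, -350.8]), array([ 47.2, 124.4]), np.float64(80.2)] blue [ 0.4324 -0.3539  0.028 ] grey [ 0.3816 -0.3487  0.028 ]
scene block_handle 0.8 280 [ 0.3903 -0.3622  0.0237] [array([ 400.5, -349.3]), array([ 48.9, 133. ]), np.float64(83.2)] blue [ 0.4327 -0.3538  0.028 ] grey [ 0.3834 -0.3478  0.028 ]
scene block_handle 0.66 180 [0.5463 0.0961 0.168 ] [array([422.5,   3.5]), array([59.2, 55.2]), np.float64(75.0)] blue  grey [0.4226 0.0044 0.028 ]
scene block_handle 0.61 493 [ 0.5146 -0.3229  0.0285] [array([ 520.3, -318.6]), array([ 59.5, 161.9]), np.float64(19.0)] blue [ 0.5373 -0.3575  0.028 ] grey [ 0.5101 -0.2916  0.028 ]
scene block_handle 0.58 3202 [ 0.7763 -0.2163  0.0376] [array([ 773.9, -222.4]), array([176. , 245.9]), np.float64(3.7)] blue [ 0.7675 -0.2123  0.028 ] grey [ 0.7896 -0.2252  0.028 ]
```

Run:
```python
from h import *
p=np.load("im_top.npz")['p']; 
cv2.imwrite("pics/t_head.png",cv2.resize(p[170:245,215:305,::-1],None,fx=8,fy=8,interpolation=cv2.INTER_CUBIC))
cv2.imwrite("pics/t_drv.png",cv2.resize(p[190:240,120:215,::-1],None,fx=8,fy=8,interpolation=cv2.INTER_CUBIC))
p=np.load("im_scene.npz")['p']; 
cv2.imwrite("pics/s_head.png",cv2.resize(p[195:285,260:360,::-1],None,fx=6.5,fy=6.5,interpolation=cv2.INTER_CUBIC))
cv2.imwrite("pics/s_drv.png",cv2.resize(p[240:310,345:450,::-1],None,fx=7,fy=7,interpolation=cv2.INTER_CUBIC))
```

```text
(no output)
```

View pics/t_head.png

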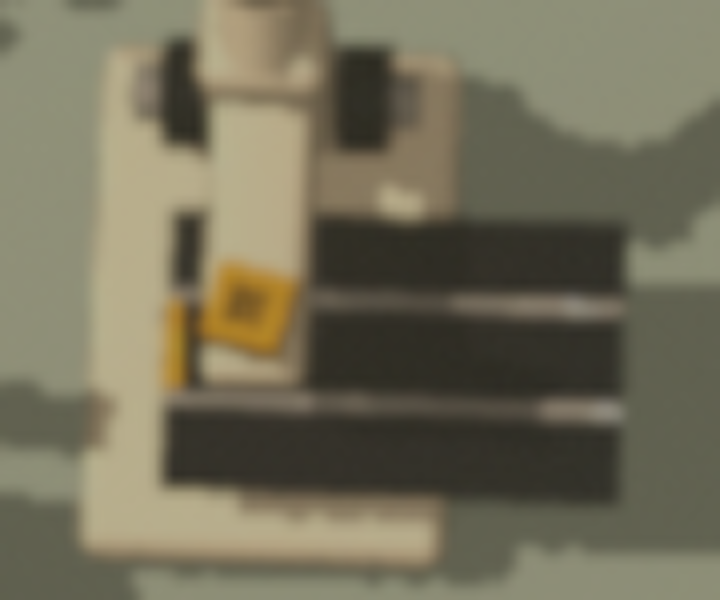

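View pics/s_head.png

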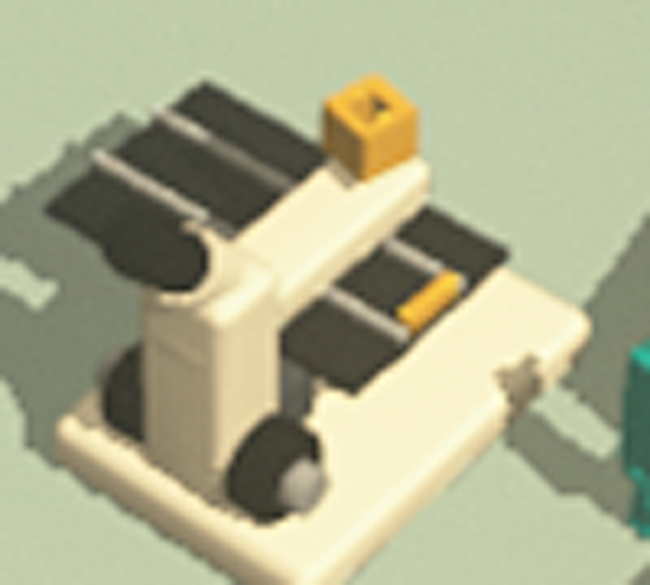

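View pics/t_drv.png

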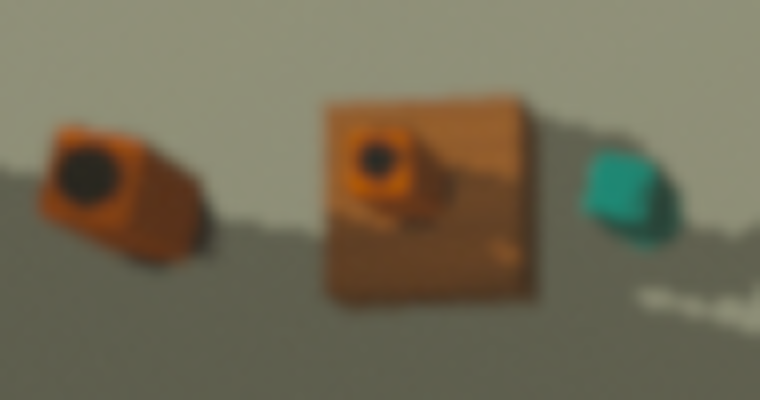

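View pics/s_drv.png

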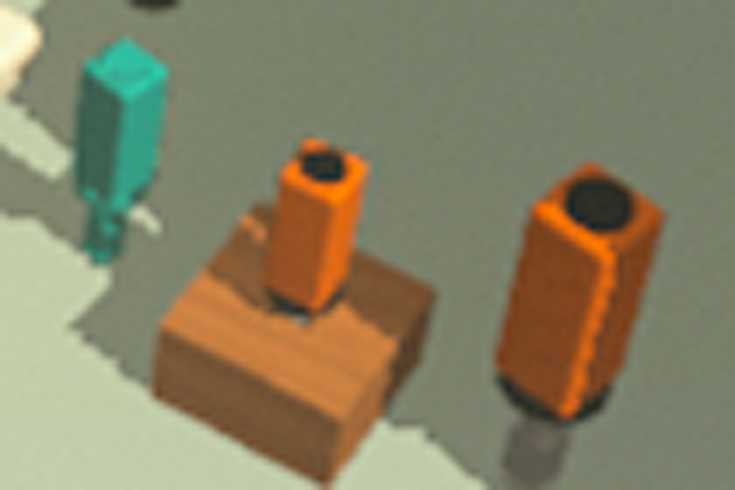

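```bash
cat >> h.py <<'E'
def hit(c,u,v,z):
    cam=world(c,np.array(0.),np.array(0.),np.array(0.)); r=world(c,np.array(float(u)),np.array(float(v)),np.array(1.))-cam
    return cam+(z-cam[2])/r[2]*r
E
python3 - <<'E'
from h import *
T=lambda x,y,z:hit('top',x/8+215-.5+.0625,y/8+170-.5+.0625,z)
S=lambda x,y,z:hit('scene',x/6.5+260-.5+.08,y/6.5+195-.5+.08,z)
c=[T(*p,.176) for p in [(227,262),(298,287),(275,355),(203,330)]]
print('head top',np.mean(c,0),[np.degrees(np.arctan2(*(c[i]-c[j])[[1,0]])) for i,j in [(1,0),(2,1),(3,2),(0,3)]])
c=[S(*p,.176) for p in [(371,76),(419,104),(373,133),(325,105)]]
print('head scene',np.mean(c,0),[np.degrees(np.arctan2(*(c[i]-c[j])[[1,0]])) for i,j in [(1,0),(2,1),(3,2),(0,3)]])
for a,b,z in [((180,292),(620,308),.076),((175,398),(620,412),.076),((175,212),(625,222),.07),((165,487),(618,501),.07)]:
    A,B=T(*a,z),T(*b,z); print('rail',A,B,np.degrees(np.arctan2(*(A-B)[:2])))
print('stop edge', T(186,300,.08),T(186,388,.08))
for a,b,z in [((95,153),(207,217),.076),((160,110),(290,186),.076)]:
    A,B=S(*a,z),S(*b,z); print('railS',A,B,np.degrees(np.arctan2(*(B-A)[:2])))
T=lambda x,y,z:hit('top',x/8+120-.5+.0625,y/8+190-.5+.0625,z)
S=lambda x,y,z:hit('scene',x/7+345-.5+.07,y/7+240-.5+.07,z)
print('drv T',T(377,160,.1261),T(382,161,.1261),'S',S(324,165,.1261))
E
```

```text
head top [0.54567366 0.09144771 0.176     ] [np.float64(-108.23527154450433), np.float64(163.49489258403187), np.float64(72.07499170575181), np.float64(-17.061743772576932)]
head scene [0.54261072 0.09263495 0.176     ] [np.float64(87.28401474578573), np.float64(-8.281242541743026), np.float64(-92.161202552016), np.float64(172.23711507110474)]
rail [0.56919758 0.12711073 0.076     ] [ 0.56697614 -0.05035833  0.076     ] 0.7171539267718479
rail [0.52596837 0.12741047 0.076     ] [ 0.52462765 -0.05117241  0.076     ] 0.43014243031843213
rail [0.60321782 0.13096628 0.07      ] [ 0.60355441 -0.0518539   0.07      ] -0.10548677317818153
rail [0.49071731 0.13051036 0.07      ] [ 0.48946    -0.05121358  0.07      ] 0.3964116753490604
stop edge [0.56527587 0.12422266 0.08      ] [0.52951441 0.12282083 0.08      ]
railS [ 0.56300033 -0.05348995  0.076     ] [0.56283757 0.01520262 0.076     ] -0.13575683222584906
railS [ 0.52056784 -0.04944162  0.076     ] [0.52233111 0.03171709 0.076     ] 1.2446278127652515
drv T [0.54381025 0.34152784 0.1261    ] [0.54346278 0.33955639 0.1261    ] S [0.53815098 0.33923619 0.1261    ]
```

```bash
cat >> h.py <<'E'
from scipy.spatial.transform import Rotation as Ro
def st(s=None):
    s=s or monitor.observe(); R=Ro.from_rotvec(s['ee_rot']).as_matrix()
    yaw=np.degrees(np.arctan2(R[1,0],R[0,0]))
    print('t',round(s['clock'],2),'p',np.round(s['position']*1000,1),'yaw',round(yaw,2),'tilt',np.round(R[:,2],3),'F',np.round(s['force'],2),'M',np.round(s['ft_torque'],3),'w',round(s['width']*92,1),'q1,5,7',np.round(s['joints'][[0,4,6]],2)); return s,R,yaw
def goto(x,y,z,yaw=None):
    s,R,y0=st(); d=R.T@(np.array([x,y,z])-s['position'])*100
    print('shift cm',np.round(d,2),'turn',None if yaw is None else round(-((yaw-y0+180)%360-180),2))
E
python3 -m crank '[[[3.9,-1.2,0],0,0],[[3.9,-1.2,0],0,0],[[3.9,-1.2,0],0,0],[[3.9,-1.2,0],0,0],[[3.9,-1.2,0],0,0]]' 20
python3 -c "
from h import *; st()"
```

```text
clock: 1.3
position: [0.3568, -0.4794, 0.2269]
ee_rot: [3.105, 0.476, 0.0]
force: [0.0, -1.1, -0.0]
width: 1.0
t 1.3 p [ 356.8 -479.4  226.9] yaw 17.45 tilt [ 0. -0. -1.] F [ 0.01 -1.13 -0.01] M [-0.007 -0.001 -0.048] w 92.0 q1,5,7 [ 0.87  0.01 -0.44]
```

```bash
python3 -m crank '[[[3.9,-1.2,0],0,0],[[3.9,-1.2,0],0,0],[[3.9,-1.2,0],0,0],[[3.9,-1.2,0],0,0],[[3.9,-1.2,0],0,0]]'
python3 -m crank '[[[0,0,0],-8.5,0],[[0,0,0],-8.5,0],[[0,0,0],-8.5,0],[[0,0,0],-8.5,0],[[0,0,0],-8.5,0]]'
python3 -m crank '[[[0,0,0],-8.5,0],[[0,0,0],-8.5,0],[[0,0,0],-8.5,0],[[0,0,0],-8.5,0],[[0,0,0],-8.5,0]]'
python3 -m crank '[[[0,0,0],-5.8,0],[[0,0,0],0,0]]'
python3 -c "
from h import *; goto(.529,-.364,.12,108.3)
for c in ['top','scene']:
    p,d=get_image(c); np.savez(f'im1_{c}.npz',p=p,d=d); cv2.imwrite(f'pics/{c}1.png',p[:,:,::-1])"
```

```text
clock: 1.8
position: [0.5248, -0.3637, 0.2269]
ee_rot: [3.105, 0.477, 0.0]
force: [0.1, -0.6, 0.6]
width: 0.996
clock: 2.3
position: [0.5236, -0.3647, 0.2267]
ee_rot: [2.716, 1.578, -0.0]
force: [0.2, 0.5, -1.0]
width: 0.998
clock: 2.8
position: [0.5235, -0.3649, 0.2267]
ee_rot: [1.96, 2.455, -0.0]
force: [0.1, 0.1, -0.5]
width: 1.002
clock: 3.0
position: [0.5234, -0.365, 0.2266]
ee_rot: [-1.839, -2.547, -0.0]
force: [0.2, 0.1, -0.2]
width: 0.998
t 3.0 p [ 523.4 -365.   226.6] yaw 108.33 tilt [-0.  0. -1.] F [ 0.18  0.06 -0.19] M [-0.029 -0.144 -0.03 ] w 91.8 q1,5,7 [0.81 0.22 0.66]
shift cm [-0.09  0.56 10.66] turn 0.03
```

View pictures.

```bash
python3 -c "
import cv2,numpy as np
a=cv2.imread('pics/top1.png')[150:310,280:480]; b=cv2.imread('pics/scene1.png')[80:280,120:370]
a=cv2.resize(a,(500,400),interpolation=3); b=cv2.resize(b,(500,400),interpolation=3)
cv2.imwrite('pics/m1.png',cv2.resize(np.hstack([a,b]),(800,320)))"
```

```text
(no output)
```

View pics/m1.png

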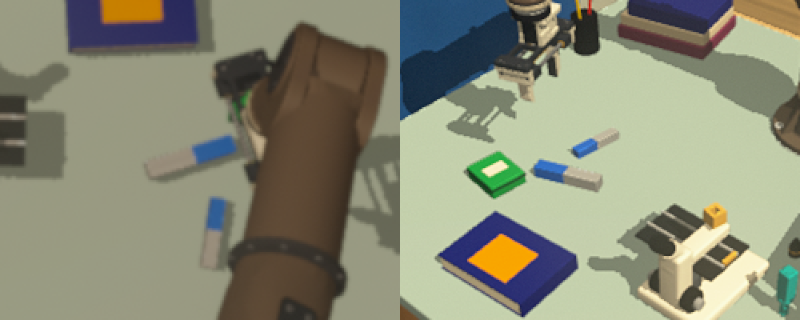

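```bash
python3 -c "
from h import *
for c in ['top','scene']: 
  u=proj(c,[.5234,-.365,.2266]); print(c,u, 'comp', ((u[0]-280)*2,(u[1]-150)*2) if c=='top' else (400+(u[0]-120)*1.6,(u[1]-80)*1.6))
  print(look_for('block_handle',c)[:1])
"
```

```text
top (np.float64(401.22141296361593), np.float64(216.39041848597935)) comp (np.float64(242.44282592723187), np.float64(132.7808369719587))
[{'location': [0.5129, -0.3249, 0.0279], 'score': 0.66}]
scene (np.float64(207.83851297707727), np.float64(135.16938150574742)) comp (np.float64(540.5416207633236), np.float64(88.27101040919588))
[{'location': [0.5167, -0.3253, 0.0275], 'score': 0.89}]
```

```bash
python3 -c "
from h import *
print([np.round(hit('top',u,v,.032)[:2],3) for u,v in [(396,187),(428,189),(426,215),(394,211)]])"
python3 -m crank '[[[0,0.2,2],0,100],[[-0.1,0.36,4],0,100],[[0,0,4],0,100],[[0,0,0],0,100]]'
python3 -c "
from h import *; goto(.529,-.364,.12,108.3)"
```

```text
[array([ 0.655, -0.397]), array([ 0.651, -0.504]), array([ 0.562, -0.495]), array([ 0.573, -0.389])]
clock: 3.6
position: [0.5259, -0.3624, 0.1216]
ee_rot: [-1.837, -2.537, 0.002]
force: [-0.9, 0.7, 0.2]
width: 0.705
t 3.6 p [ 525.9 -362.4  121.6] yaw 108.2 tilt [-0.008  0.004 -1.   ] F [-0.92  0.68  0.21] M [-0.015 -0.062  0.018] w 64.9 q1,5,7 [0.79 0.27 0.61]
shift cm [-0.25  0.25  0.15] turn -0.1
```

```bash
python3 -m crank '[[[0,0,3.5],0,100],[[0,0,3.5],0,100],[[0,0,2.5],0,100],[[0,0,1.6],0,100],[[0,0,0],0,100]]'
python3 -c "
from h import *; goto(.529,-.364,.010,108.3)"
```

```text
clock: 4.1
position: [0.5288, -0.3638, 0.0151]
ee_rot: [-1.841, -2.544, 0.001]
force: [-0.3, -0.1, -0.3]
width: 0.609
t 4.1 p [ 528.8 -363.8   15.1] yaw 108.22 tilt [-0.002  0.001 -1.   ] F [-0.33 -0.14 -0.33] M [ 0.041 -0.162 -0.024] w 56.1 q1,5,7 [0.76 0.34 0.55]
shift cm [-0.03  0.02  0.51] turn -0.08
```

```bash
python3 -m crank '[[[0,0,0.5],0,100],[[0,0,0],0,255],[[0,0,0],0,255],[[0,0,0],0,255],[[0,0,0],0,255]]' 25
python3 -c "
from h import *; st()"
```

```text
clock: 4.6
position: [0.5292, -0.3644, 0.0114]
ee_rot: [1.841, 2.545, -0.001]
force: [-2.3, -0.7, 4.8]
width: 0.322
t 4.6 p [ 529.2 -364.4   11.4] yaw 108.25 tilt [ 0.    -0.001 -1.   ] F [-2.27 -0.67  4.78] M [0.075 0.167 0.152] w 29.6 q1,5,7 [0.76 0.34 0.55]
```

```bash
python3 -m crank '[[[0,0,-1],0,255],[[0,0,-3],0,255],[[0,0,-4],0,255],[[0,0,-3],0,255],[[0,0,0],0,255]]' 
python3 -m crank '[[[0,0,0],6,255],[[0,0,0],6.65,255],[[0,0,0],6,255],[[0,0,0],0,255]]' 
python3 -c "
from h import *; goto(.545,-.066,.12,89.6)"
```

```text
clock: 5.1
position: [0.5319, -0.3649, 0.1261]
ee_rot: [1.836, 2.539, 0.001]
force: [-0.5, -0.1, -3.3]
width: 0.324
clock: 5.5
position: [0.5286, -0.3635, 0.12]
ee_rot: [-2.23, -2.211, 0.001]
force: [-0.5, 0.4, -2.1]
width: 0.32
t 5.5 p [ 528.6 -363.5  120. ] yaw 89.53 tilt [-0.001  0.001 -1.   ] F [-0.5   0.37 -2.13] M [-0.14  -0.06   0.054] w 29.5 q1,5,7 [0.74 0.22 0.32]
shift cm [2.976e+01 1.390e+00 2.000e-02] turn -0.07
```

```bash
python3 -m crank '[[[2,0.2,0],0,255],[[4,0.3,0],0,255],[[4,0.3,0],0,255],[[4,0.3,0],0,255],[[4,0.3,0],0,255]]' 
python3 -m crank '[[[4,0,0],0,255],[[4,0,0],0,255],[[2.9,0,0],0,255],[[0,0,0],0,255],[[0,0,0],0,255]]' 
python3 -c "
from h import *; goto(.545,-.066,.12,89.6)
for c in ['top','scene']:
    p,d=get_image(c); np.savez(f'im2_{c}.npz',p=p,d=d); cv2.imwrite(f'pics/{c}2.png',p[:,:,::-1])
a=cv2.imread('pics/top2.png')[160:260,210:335]; b=cv2.imread('pics/scene2.png')[160:290,230:370]
cv2.imwrite('pics/m2.png',np.hstack([cv2.resize(a,(400,320),interpolation=3), cv2.resize(b,(400,371),interpolation=3)[:320]]))"
```

```text
clock: 6.0
position: [0.5439, -0.1824, 0.1203]
ee_rot: [-2.225, -2.217, 0.001]
force: [0.3, 0.4, -3.2]
width: 0.327
clock: 6.5
position: [0.5448, -0.0745, 0.1204]
ee_rot: [-2.224, -2.219, 0.001]
force: [-0.7, -0.4, -2.7]
width: 0.324
t 6.5 p [544.8 -74.5 120.4] yaw 89.87 tilt [-0.001 -0.    -1.   ] F [-0.7  -0.43 -2.7 ] M [-0.175 -0.102  0.03 ] w 29.8 q1,5,7 [ 0.32  0.22 -0.17]
shift cm [0.85 0.02 0.04] turn 0.27
```

View pics/m2.png

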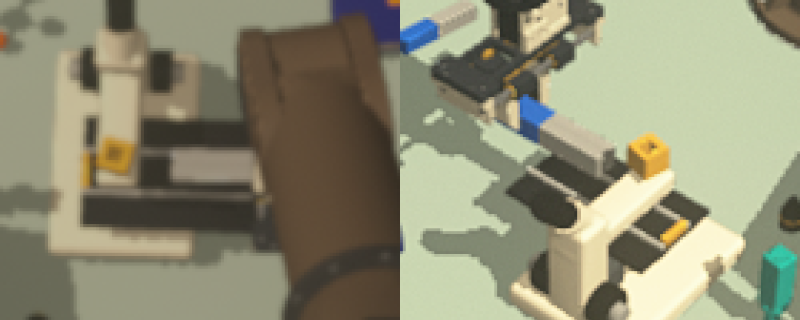

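```bash
python3 -c "
import cv2
a=cv2.imread('pics/top2.png')[190:235,230:300]
cv2.imwrite('pics/m3.png',cv2.resize(a,(770,495),interpolation=cv2.INTER_CUBIC))"
```

```text
(no output)
```

View pics/m3.png

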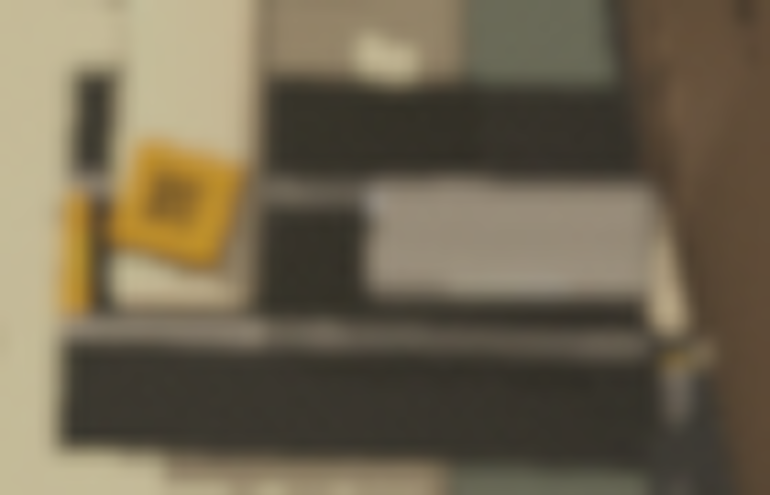

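Run:
```python
from h import *
T=lambda x,y,z:np.round(hit('top',x/11+230-.45,y/11+190-.45,z),4)
print('gauge',T(370,183,.137),T(370,297,.137),T(640,182,.137),T(640,298,.137))
print('rails',T(90,186,.076),T(330,191,.076),T(150,328,.076),T(600,345,.076))
print('stop',T(77,190,.084),T(77,310,.084),T(92,250,.08))
z=np.load('im2_scene.npz');P=cloud('scene',z['d'])
cv2.imwrite('pics/m4.png',cv2.resize(z['p'][205:265,265:335,::-1],(770,660),interpolation=cv2.INTER_CUBIC))
```

```text
gauge [0.5599 0.0408 0.137 ] [0.5274 0.0398 0.137 ] [ 0.562  -0.0353  0.137 ] [ 0.5289 -0.036   0.137 ]
rails [0.568  0.1249 0.076 ] [0.5682 0.0545 0.076 ] [0.5263 0.1058 0.076 ] [ 0.5245 -0.0256  0.076 ]
stop [0.5653 0.128  0.084 ] [0.5299 0.1266 0.084 ] [0.5483 0.1232 0.08  ]
```

View pics/m4.png

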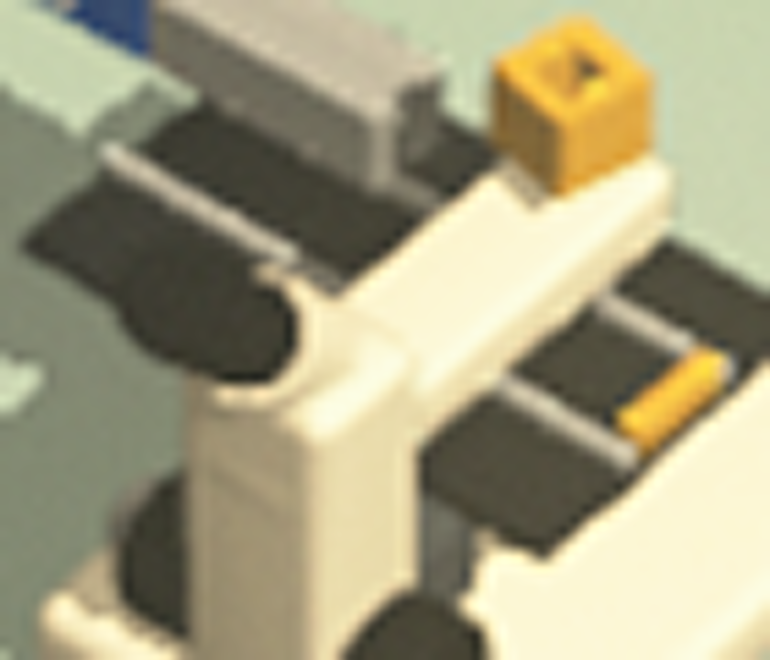

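Run:
```python
from h import *
T=lambda x,y,z:np.round(hit('scene',x/11+265-.45,y/11+205-.45,z),4)
print('gauge',T(375,115,.137),T(441,75,.137),T(170,12,.137))
print('railsL',T(108,152,.076),T(290,247,.076),T(505,384,.076),T(628,457,.076),'R',T(605,303,.076),T(690,348,.076))
print('stop',T(625,415,.084),T(703,350,.084))
```

```text
gauge [0.5562 0.0376 0.137 ] [0.5328 0.0412 0.137 ] [ 0.5594 -0.0311  0.137 ]
railsL [ 0.5635 -0.0523  0.076 ] [0.5606 0.0113 0.076 ] [0.5647 0.0894 0.076 ] [0.5653 0.131  0.076 ] R [0.5234 0.0911 0.076 ] [0.5226 0.1192 0.076 ]
stop [0.56   0.1256 0.084 ] [0.5276 0.1269 0.084 ]
```

```bash
python3 -m crank '[[[0,0.15,1],0.4,255],[[0,0,1],0,255],[[0,0,0.8],0,255],[[0,0,0.3],0,255],[[0,0,0],0,255]]' 
python3 -c "
from h import *; st()"
python3 -m crank '[[[0,0,0.2],0,255],[[0,0,0.2],0,255],[[0,0,0],0,255]]' 
python3 -c "
from h import *; st()"
```

```text
clock: 7.1
position: [0.5462, -0.0751, 0.0889]
ee_rot: [-2.236, -2.205, 0.001]
force: [0.5, -0.9, -2.3]
width: 0.326
t 7.1 p [546.2 -75.1  88.9] yaw 89.21 tilt [-0.001  0.    -1.   ] F [ 0.48 -0.91 -2.26] M [-0.119 -0.087  0.06 ] w 30.0 q1,5,7 [ 0.31  0.24 -0.2 ]
clock: 7.4
position: [0.5467, -0.075, 0.0857]
ee_rot: [2.237, 2.206, -0.0]
force: [0.4, -0.4, -2.2]
width: 0.322
t 7.4 p [546.7 -75.   85.7] yaw 89.21 tilt [ 0. -0. -1.] F [ 0.38 -0.42 -2.22] M [-0.084 -0.072  0.021] w 29.6 q1,5,7 [ 0.31  0.25 -0.21]
```

```bash
python3 -m crank '[[[0,0,0.2],0,255],[[0,0,0.1],0,255],[[0,0,0],0,255]]' 
python3 -c "
from h import *; st()"
python3 -m crank '[[[0,0,0.1],0,255],[[0,0,0.05],0,255],[[0,0,0],0,255]]' 
python3 -c "
from h import *; st()"
```

```text
clock: 7.7
position: [0.5467, -0.0751, 0.0827]
ee_rot: [2.237, 2.206, -0.0]
force: [-0.0, -1.0, -3.4]
width: 0.323
t 7.7 p [546.7 -75.1  82.7] yaw 89.2 tilt [ 0. -0. -1.] F [-0.01 -0.96 -3.41] M [-0.111 -0.167 -0.072] w 29.7 q1,5,7 [ 0.31  0.25 -0.21]
clock: 8.0
position: [0.5468, -0.0752, 0.0813]
ee_rot: [2.237, 2.206, 0.0]
force: [-0.1, -1.4, -1.6]
width: 0.326
t 8.0 p [546.8 -75.2  81.3] yaw 89.2 tilt [ 0. -0. -1.] F [-0.13 -1.36 -1.64] M [-0.116 -0.062  0.009] w 30.0 q1,5,7 [ 0.3   0.25 -0.21]
```

```bash
python3 -m crank '[[[0,0,0.1],0,255],[[0,0,0],0,255]]' 
python3 -c "
from h import *; st()"
python3 -m crank '[[[0,0,0.1],0,255],[[0,0,0],0,255]]' 
python3 -c "
from h import *; st()"
```

```text
clock: 8.2
position: [0.5468, -0.0752, 0.0804]
ee_rot: [2.237, 2.205, 0.0]
force: [-0.9, -0.8, 2.4]
width: 0.326
t 8.2 p [546.8 -75.2  80.4] yaw 89.2 tilt [ 0. -0. -1.] F [-0.93 -0.79  2.39] M [-0.193  0.11   0.138] w 30.0 q1,5,7 [ 0.3   0.25 -0.21]
clock: 8.4
position: [0.5469, -0.0753, 0.0795]
ee_rot: [2.237, 2.205, 0.0]
force: [-1.9, -1.5, 5.7]
width: 0.326
t 8.4 p [546.9 -75.3  79.5] yaw 89.2 tilt [ 0. -0. -1.] F [-1.88 -1.49  5.68] M [-0.27   0.348  0.071] w 30.0 q1,5,7 [ 0.3   0.25 -0.21]
```

```bash
python3 -m crank '[[[0,0,-0.1],0,255],[[1,0,0],0,255],[[1.5,0,0],0,255],[[1.5,0,0],0,255],[[0,0,0],0,255]]' 
python3 -c "
from h import *; st()"
python3 -m crank '[[[1,0,0],0,255],[[1,0,0],0,255],[[0.5,0,0],0,255],[[0,0,0],0,255]]' 
python3 -c "
from h import *; st()"
```

```text
clock: 8.9
position: [0.5473, -0.0309, 0.0804]
ee_rot: [-2.231, -2.21, -0.003]
force: [-0.8, 3.0, 2.4]
width: 0.327
t 8.9 p [547.3 -30.9  80.4] yaw 89.44 tilt [ 0.     0.002 -1.   ] F [-0.78  3.04  2.45] M [ 0.927  0.08  -0.093] w 30.1 q1,5,7 [ 0.23  0.25 -0.29]
clock: 9.3
position: [0.5475, -0.0085, 0.0802]
ee_rot: [-2.235, -2.207, -0.001]
force: [-0.8, 1.8, 2.9]
width: 0.324
t 9.3 p [547.5  -8.5  80.2] yaw 89.28 tilt [-0.     0.001 -1.   ] F [-0.83  1.82  2.91] M [ 0.546  0.071 -0.014] w 29.8 q1,5,7 [ 0.19  0.25 -0.33]
```

```bash
python3 -m crank '[[[0.5,0,0],0,255],[[0.4,0,0],0,255],[[0,0,0],0,255]]' 
python3 -c "
from h import *; st()"
python3 -m crank '[[[0.2,0,0],0,255],[[0,0,0],0,255]]' 
python3 -c "
from h import *; st()"
python3 -m crank '[[[0.2,0,0],0,255],[[0,0,0],0,255]]' 
python3 -c "
from h import *; st()"
```

```text
clock: 9.6
position: [0.5476, -0.0007, 0.0802]
ee_rot: [-2.236, -2.206, 0.0]
force: [-1.4, -1.8, 3.0]
width: 0.322
t 9.6 p [547.6  -0.7  80.2] yaw 89.22 tilt [-0.  0. -1.] F [-1.39 -1.82  2.99] M [-0.245  0.119 -0.115] w 29.6 q1,5,7 [ 0.17  0.25 -0.35]
clock: 9.8
position: [0.5476, 0.0008, 0.0802]
ee_rot: [-2.237, -2.206, 0.0]
force: [-1.4, -3.6, 3.8]
width: 0.326
t 9.8 p [547.6   0.8  80.2] yaw 89.2 tilt [-0. -0. -1.] F [-1.36 -3.64  3.77] M [-0.586  0.172 -0.02 ] w 30.0 q1,5,7 [ 0.17  0.25 -0.35]
clock: 10.0
position: [0.5477, 0.0029, 0.0802]
ee_rot: [-2.237, -2.206, 0.0]
force: [-0.4, -4.7, 2.2]
width: 0.325
t 10.0 p [547.7   2.9  80.2] yaw 89.2 tilt [-0. -0. -1.] F [-0.41 -4.65  2.17] M [-0.725  0.163 -0.065] w 29.9 q1,5,7 [ 0.17  0.25 -0.36]
```

```bash
python3 -m crank '[[[0.2,0,0],0,255],[[0,0,0],0,255]]' >/dev/null
python3 -c "
from h import *; st()"
python3 -m crank '[[[0.2,0,0],0,255],[[0,0,0],0,255]]' >/dev/null
python3 -c "
from h import *; st()
for c in ['top','scene']:
    p,d=get_image(c); np.savez(f'im3_{c}.npz',p=p,d=d); cv2.imwrite(f'pics/{c}3.png',p[:,:,::-1])
a=cv2.imread('pics/top3.png')[185:235,225:300]; b=cv2.imread('pics/scene3.png')[205:265,265:335]
cv2.imwrite('pics/m5.png',np.hstack([cv2.resize(a,(400,267),interpolation=3), cv2.resize(b,(400,343),interpolation=3)[76:]]))"
```

```text
t 10.2 p [547.7   5.   80.2] yaw 89.21 tilt [-0. -0. -1.] F [-1.24 -3.45  3.07] M [-0.703  0.22  -0.089] w 29.7 q1,5,7 [ 0.16  0.25 -0.36]
t 10.4 p [547.7   7.   80.2] yaw 89.21 tilt [-0. -0. -1.] F [-1.65 -3.24  2.59] M [-0.732  0.235 -0.064] w 30.0 q1,5,7 [ 0.16  0.25 -0.36]
```

View pics/m5.png

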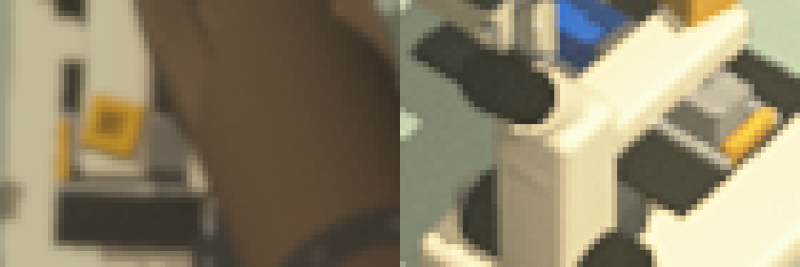

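```bash
for i in 1; do python3 -m crank '[[[0.1,0,0],0,255],[[0.1,0,0],0,255]]' >/dev/null
python3 -c "
from h import *; st()"; done
python3 -m crank '[[[0.1,0,0],0,255],[[0,0,0],0,255]]' >/dev/null
python3 -c "
from h import *; st()"
python3 -m crank '[[[0.1,0,0],0,255],[[0,0,0],0,255]]' >/dev/null
python3 -c "
from h import *; st()"
```

```text
t 10.7 p [547.7   8.6  80.2] yaw 89.19 tilt [-0. -0. -1.] F [-0.73 -4.97  3.33] M [-0.94   0.27  -0.079] w 30.1 q1,5,7 [ 0.16  0.25 -0.37]
t 10.9 p [547.7   9.8  80.2] yaw 89.2 tilt [-0. -0. -1.] F [-0.81 -3.61  3.32] M [-0.893  0.282 -0.094] w 29.6 q1,5,7 [ 0.15  0.25 -0.37]
t 11.1 p [547.7  10.1  80.1] yaw 89.18 tilt [-0.    -0.001 -1.   ] F [-0.99 -7.1   2.38] M [-1.254  0.241 -0.014] w 29.8 q1,5,7 [ 0.15  0.25 -0.37]
```

```bash
python3 -m crank '[[[0.1,0,0],0,255],[[0.1,0,0],0,255],[[0,0,0],0,255]]' >/dev/null
python3 -c "
from h import *; st()"
python3 -m crank '[[[0.1,0,0],0,255],[[0,0,0],0,255]]' >/dev/null
python3 -c "
from h import *; st()"
```

```text
t 11.4 p [547.7  10.2  80. ] yaw 89.11 tilt [-0.001 -0.003 -1.   ] F [ -2.4  -12.04   3.9 ] M [-2.392  0.206  0.086] w 29.7 q1,5,7 [ 0.15  0.26 -0.37]
t 11.6 p [547.7  10.2  80. ] yaw 89.07 tilt [-0.001 -0.004 -1.   ] F [ -1.72 -15.14   3.66] M [-2.914  0.244  0.139] w 30.0 q1,5,7 [ 0.15  0.26 -0.38]
```

```bash
python3 -m crank '[[[-0.15,0,0],0,255],[[-0.1,0,0],0,255],[[0,0,0],0,255]]' >/dev/null
python3 -c "
from h import *; st()"
python3 -m crank '[[[0,0,0],0,120],[[0,0,0],0,120],[[0,0,0],0,120],[[0,0,0],0,120]]' >/dev/null
python3 -c "
from h import *; st()"
```

```text
t 11.9 p [547.7  10.1  80.1] yaw 89.16 tilt [-0.    -0.001 -1.   ] F [-2.34 -7.46  2.71] M [-1.525  0.267  0.053] w 29.7 q1,5,7 [ 0.15  0.26 -0.37]
t 12.3 p [548.   12.2  80.2] yaw 89.25 tilt [ 0.     0.001 -1.   ] F [-0.95 -0.31  0.35] M [-0.011 -0.099 -0.019] w 48.6 q1,5,7 [ 0.15  0.25 -0.37]
```

```bash
python3 -m crank '[[[0,0,-2],0,120],[[0,0,-4],0,100],[[0,0,-5],0,100],[[0,0,-5],0,100],[[0,0,-1],0,100]]' >/dev/null
python3 -m crank '[[[4,0,0],-2,100],[[5,0,0],-2,100],[[5,0,0],0,100],[[5,0,0],0,100],[[5,0,0],0,100]]' >/dev/null
python3 -m crank '[[[4,0,0],0,100],[[2,0,0],0,100],[[0,0,0],0,100]]' >/dev/null
python3 -c "
from h import *; goto(.541,.339,.14,93.5)
for c in ['top','scene']:
    p,d=get_image(c); np.savez(f'im4_{c}.npz',p=p,d=d); cv2.imwrite(f'pics/{c}4.png',p[:,:,::-1])
a=cv2.imread('pics/top4.png')[170:245,215:305]; b=cv2.imread('pics/scene4.png')[195:285,265:365]
cv2.imwrite('pics/m6.png',np.hstack([cv2.resize(a,(400,333),interpolation=3), cv2.resize(b,(400,360),interpolation=3)[:333]]))"
```

```text
t 13.6 p [533.6 315.5 249.4] yaw 93.55 tilt [-0.002  0.002 -1.   ] F [0.46 0.25 0.42] M [ 0.014 -0.086 -0.022] w 55.7 q1,5,7 [-0.28  0.23 -0.75]
shift cm [ 2.27  0.9  10.94] turn 0.05
```

View pics/m6.png

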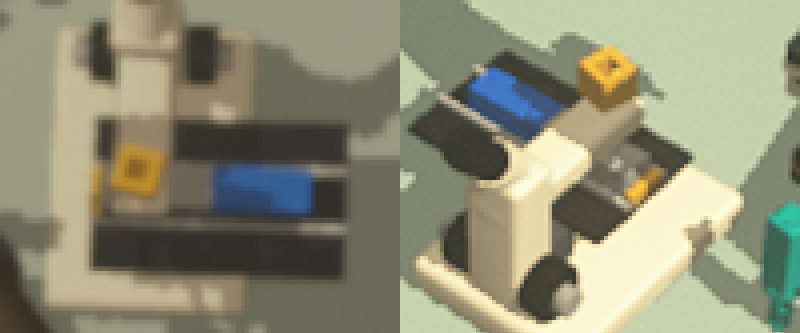

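View pics/scene4.png

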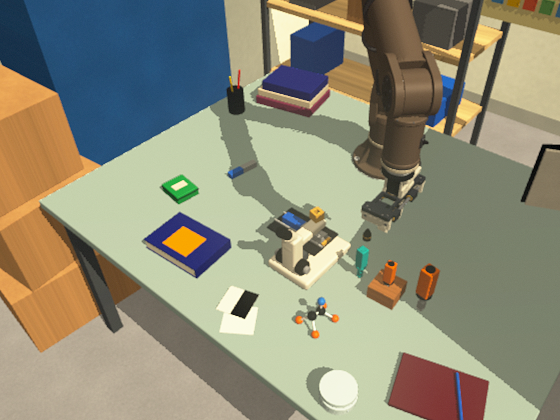

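```bash
python3 -m crank '[[[1.2,0.6,0],0,100],[[1.2,0.5,2],0,100],[[0,0,4],0,100],[[0,0,4],0,100],[[0,0,0],0,100]]' >/dev/null
python3 -c "
from h import *; goto(.543,.340,.076,93.5)
p,d=get_image('scene'); cv2.imwrite('pics/m7.png',cv2.resize(p[170:320,320:470,::-1],(600,600),interpolation=3))"
```

```text
t 14.2 p [543.5 332.3 144.9] yaw 93.12 tilt [-0.007 -0.006 -1.   ] F [-0.61 -1.18 -0.82] M [-0.087 -0.022  0.032] w 55.4 q1,5,7 [-0.33  0.29 -0.82]
shift cm [0.81 0.04 6.88] turn -0.38
```

View pics/m7.png

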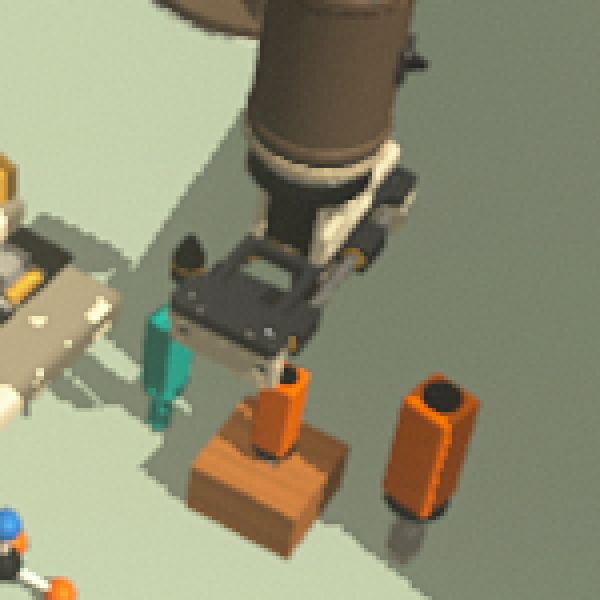

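```bash
python3 -m crank '[[[0,0,0],0,100],[[0,0,0],0,100]]' >/dev/null
python3 -c "
from h import *; goto(.543,.340,.076,93.5)"
```

```text
t 14.45 p [546.6 336.5 152.8] yaw 93.17 tilt [ 0.003  0.002 -1.   ] F [0.12 0.14 0.02] M [ 0.012 -0.157  0.005] w 56.1 q1,5,7 [-0.33  0.29 -0.82]
shift cm [ 0.35 -0.36  7.68] turn -0.33
```

```bash
python3 -m crank '[[[0.35,-0.35,2],-0.3,100],[[0,0,2.5],0,100],[[0,0,2],0,100],[[0,0,1.2],0,100],[[0,0,0],0,100]]' >/dev/null
python3 -c "
from h import *; goto(.543,.340,.076,93.5)"
python3 -m crank '[[[0,0,0],0,100]]' >/dev/null
python3 -c "
from h import *; goto(.543,.340,.076,93.5)
p,d=get_image('scene'); a=cv2.resize(p[170:320,320:470,::-1],(400,400),interpolation=3)
p,d=get_image('top'); b=cv2.resize(p[170:270,110:210,::-1],(400,400),interpolation=3);cv2.imwrite('pics/m8.png',np.hstack([a,b]))"
```

```text
t 14.95 p [541.5 338.7  73. ] yaw 93.5 tilt [-0.001 -0.001 -1.   ] F [-0.26 -0.29  0.93] M [-0.046 -0.09  -0.019] w 56.4 q1,5,7 [-0.35  0.34 -0.87]
shift cm [ 0.12  0.16 -0.3 ] turn -0.0
t 15.05 p [542.2 339.6  74.5] yaw 93.5 tilt [ 0.001  0.001 -1.   ] F [-0.64 -0.63  0.41] M [ 0.013 -0.108  0.006] w 55.9 q1,5,7 [-0.35  0.34 -0.87]
shift cm [ 0.04  0.08 -0.15] turn 0.0
```

View pics/m8.png

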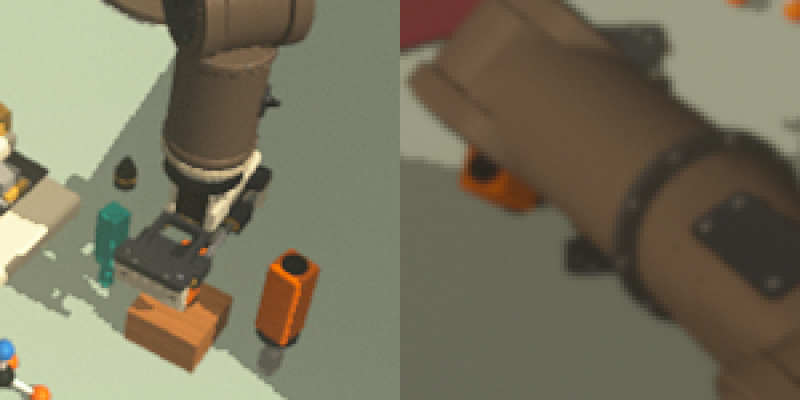

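Driver sits between the fingers (around pixel 190,290 in the left half). Close.

```bash
python3 -m crank '[[[0,0,0],0,255],[[0,0,0],0,255],[[0,0,0],0,255],[[0,0,0],0,255],[[0,0,0],0,255]]' 15 >/dev/null
python3 -c "
from h import *; st()"
python3 -m crank '[[[0,0,0],0,255]]' 35 >/dev/null
python3 -c "
from h import *; st()"
```

```text
t 15.65 p [541.6 339.   73.3] yaw 93.51 tilt [ 0. -0. -1.] F [-0.44 -0.13  1.83] M [-0.082  0.028 -0.048] w 25.9 q1,5,7 [-0.35  0.34 -0.87]
t 15.75 p [541.6 339.   73.3] yaw 93.51 tilt [ 0. -0. -1.] F [ 0.23 -0.82  1.32] M [-0.105  0.003 -0.023] w 26.3 q1,5,7 [-0.35  0.34 -0.87]
```

```bash
python3 -m crank '[[[0,0,-0.5],0,255],[[0,0,-1.5],0,255],[[0,0,-2.5],0,255],[[0,0,-3.5],0,255],[[0,0,-4],0,255]]' >/dev/null
python3 -m crank '[[[0,0,-4],0,255],[[0,0,-3.5],0,255],[[0,0,-2],0,255],[[0,0,0],0,255],[[0,0,0],0,255]]' >/dev/null
python3 -c "
from h import *; goto(.544,.200,.285,162.5)
p,d=get_image('scene'); a=cv2.resize(p[120:320,320:470,::-1],(390,520),interpolation=3);cv2.imwrite('pics/m9.png',a)"
```

```text
t 16.75 p [541.2 338.9 288.6] yaw 93.52 tilt [ 0.  0. -1.] F [-0.4   0.35 -1.63] M [-0.082 -0.126 -0.002] w 25.8 q1,5,7 [-0.32  0.23 -0.77]
shift cm [-13.88  -0.57   0.36] turn -68.98
```

View pics/m9.png

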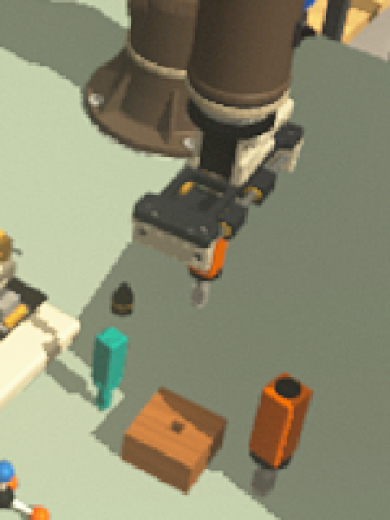

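```bash
cat > fit.py <<'E'
from h import *
from scipy.optimize import minimize
def mask(p,c,u0,v0):
    h=cv2.cvtColor(cv2.GaussianBlur(p,(3,3),0),cv2.COLOR_RGB2HSV); m=((h[...,0]>12)&(h[...,0]<32)&(h[...,1]>135)).astype(np.uint8)
    w=np.zeros_like(m); w[v0-11:v0+11,u0-11:u0+11]=1; m&=w
    n,l,s,ct=cv2.connectedComponentsWithStats(m); i=1+np.argmax(s[1:,4]); m=(l==i).astype(np.uint8)
    cs,_=cv2.findContours(m,0,2); f=np.zeros_like(m); cv2.drawContours(f,cs,-1,1,-1); return f
def sil(c,x,y,yaw,zt,hh=.028,w=.030,K=8,off=(0,0),size=(40,40)):
    a=np.radians(yaw); pts=[]
    for sx in(-1,1):
        for sy in(-1,1):
            for z in(zt,zt-hh):
                X=[x+w/2*(sx*np.cos(a)-sy*np.sin(a)),y+w/2*(sx*np.sin(a)+sy*np.cos(a)),z]; pts.append(proj(c,X))
    P=((np.array(pts)-off+.5)*K).astype(np.float32); hull=cv2.convexHull(P)
    im=np.zeros((size[1]*K,size[0]*K),np.uint8); cv2.fillConvexPoly(im,np.round(hull*16).astype(np.int32),1,shift=4)
    return cv2.resize(im.astype(np.float32),size,interpolation=cv2.INTER_AREA)
def fit(c,p,zt=.176,w=.030):
    u,v=[int(round(t)) for t in proj(c,[.545,.092,.162])]
    m=mask(p,c,u,v); off=(u-20,v-20); M=m[v-20:v+20,u-20:u+20].astype(np.float32); M=M.copy()
    best=[]
    for y0 in (-30,-10,10,30):
        f=lambda q:((sil(c,q[0]/1e3,q[1]/1e3,q[2],zt,w=w+q[3]/1e3,off=off)-M)**2).sum()+.0*q[3]**2
        r=minimize(f,[545,92,y0,0],method='Nelder-Mead',options=dict(initial_simplex=[[545,92,y0,0],[549,92,y0,0],[545,96,y0,0],[545,92,y0+12,0],[545,92,y0,1.5]],maxiter=300)); best.append((r.fun,*np.round(r.x,2)))
    return sorted(best),m.sum()
if __name__=='__main__':
    for f in ['im_top','im_scene','im2_top','im2_scene','im4_top','im4_scene']:
        c=f.split('_')[1]; b,n=fit(c,np.load(f+'.npz')['p']); print(f,n,b[:2])
E
python3 fit.py
```

```text
Traceback (most recent call last):
  File "fit.py", line 27, in <module>
    c=f.split('_')[1]; b,n=fit(c,np.load(f+'.npz')['p']); print(f,n,b[:2])
                           ~~~^^^^^^^^^^^^^^^^^^^^^^^^^^
  File "fit.py", line 23, in fit
    r=minimize(f,[545,92,y0,0],method='Nelder-Mead',options=dict(initial_simplex=[[545,92,y0,0],[549,92,y0,0],[545,96,y0,0],[545,92,y0+12,0],[545,92,y0,1.5]],maxiter=300)); best.append((r.fun,*np.round(r.x,2)))
  File "fit.py", line 22, in <lambda>
    f=lambda q:((sil(c,q[0]/1e3,q[1]/1e3,q[2],zt,w=w+q[3]/1e3,off=off)-M)**2).sum()+.0*q[3]**2
                 ~~~^^^^^^^^^^^^^^^^^^^^^^^^^^^^^^^^^^^^^^^^^^^^^^^^^^
  File "fit.py", line 13, in sil
    X=[x+w/2*(sx*np.cos(a)-sy*np.sin(a)),y+w/2*(sx*np.sin(a)+sy*np.cos(a)),z]; pts.append(proj(c,X))
                                                                                          ~~~~^^^^^
  File "h.py", line 10, in proj
    k=get_calibration(c); p=np.array(k['R'])@np.array(X)+np.array(k['t']); return p[0]/p[2]*k['fx']+k['cx'],p[1]/p[2]*k['fy']+k['cy']
ValueError: time passes only in moves, steps and waits
```

```bash
sed -i 's/^def world/import functools\nget_calibration=functools.lru_cache(None)(get_calibration)\ndef world/' h.py; python3 fit.py
```

```text
im_top 133 [(np.float64(36.5361328125), np.float64(547.87), np.float64(93.33), np.float64(-17.24), np.float64(-2.58)), (np.float64(36.565673828125), np.float64(547.69), np.float64(93.43), np.float64(-18.13), np.float64(-2.26))]
im_scene 152 [(np.float64(5.87646484375), np.float64(542.15), np.float64(92.3), np.float64(-14.77), np.float64(-3.99)), (np.float64(5.89208984375), np.float64(541.94), np.float64(92.32), np.float64(-15.4), np.float64(-4.06))]
im2_top 130 [(np.float64(36.602783203125), np.float64(547.59), np.float64(93.3), np.float64(72.04), np.float64(-3.08)), (np.float64(36.640380859375), np.float64(547.38), np.float64(93.22), np.float64(-19.01), np.float64(-2.87))]
im2_scene 152 [(np.float64(5.21728515625), np.float64(542.03), np.float64(92.12), np.float64(-13.76), np.float64(-4.03)), (np.float64(5.252685546875), np.float64(541.72), np.float64(91.89), np.float64(-15.02), np.float64(-3.98))]
im4_top 111 [(np.float64(4.35009765625), np.float64(548.01), np.float64(93.82), np.float64(-13.71), np.float64(-1.54)), (np.float64(4.35888671875), np.float64(547.87), np.float64(93.84), np.float64(-14.68), np.float64(-1.55))]
im4_scene 145 [(np.float64(4.905517578125), np.float64(541.53), np.float64(90.41), np.float64(-16.28), np.float64(-4.83)), (np.float64(4.962890625), np.float64(541.45), np.float64(90.33), np.float64(73.59), np.float64(-4.87))]
```

```bash
python3 -m crank '[[[-2,0,0],0,255],[[-4,0,0],0,255],[[-4,0,0],0,255],[[-4,0,0],0,255],[[-3,0,0],0,255]]' >/dev/null
python3 -m crank '[[[-2,0,1],-6,255],[[0,0,1],-8,255],[[0,0,1],-8,255],[[0,0,0],-8,255],[[0,0,0],-8,255]]' >/dev/null
python3 -m crank '[[[0,0,0],-8,255],[[0,0,0],-8,255],[[0,0,0],-8,255],[[0,0,0],-8.5,255],[[0,0,0],0,255]]' >/dev/null
python3 -m crank '[[[0,0,0],0,255],[[0,0,0],0,255]]' >/dev/null
python3 -c "
from h import *; st()
p,d=get_image('scene'); np.savez('im5_scene.npz',p=p,d=d); a=cv2.resize(p[180:260,290:390,::-1],(800,640),interpolation=3)[:600];cv2.imwrite('pics/m10.png',a)
p,d=get_image('top'); np.savez('im5_top.npz',p=p,d=d); a=cv2.resize(p[160:260,180:300,::-1],(720,600),interpolation=3);cv2.imwrite('pics/m11.png',a)"
```

```text
t 18.5 p [552.9 149.2 257.7] yaw 163.82 tilt [-0.001 -0.    -1.   ] F [-0.52 -0.17 -0.99] M [ 0.076 -0.178  0.031] w 26.0 q1,5,7 [0.16 0.3  0.66]
```

View pics/m10.png

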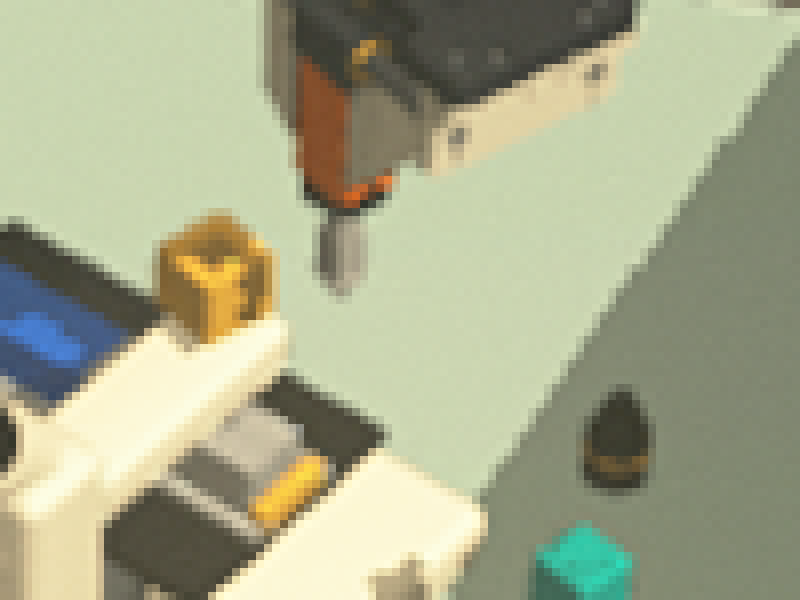

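View pics/m11.png

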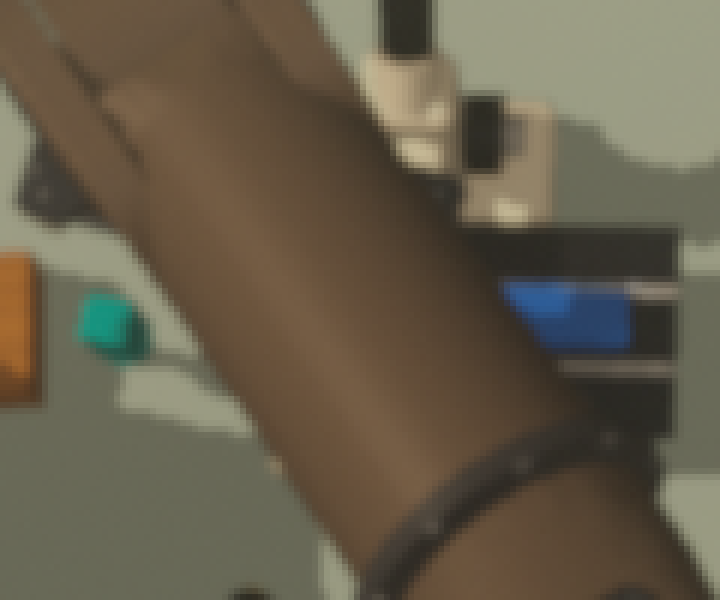

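Run:
```python
from h import *
T=lambda x,y,z:np.round(hit('scene',x/8+290-.44,y/8+180-.44,z),4)
for p in [(341,290),(342,286),(340,293)]: print('tip',T(*p,.1944))
print('head',T(217,248,.176), T(216,245,.176))
print(proj('scene',[.5529,.1492,.1944]), (np.array(proj('scene',[.5529,.1492,.1944]))-[290,180]+.44)*8)
from fit import fit
print(fit('scene',np.load('im5_scene.npz')['p'])[0][:2])
```

```text
tip [0.5492 0.1502 0.1944]
tip [0.5473 0.1493 0.1944]
tip [0.5506 0.1509 0.1944]
head [0.5426 0.0922 0.176 ] [0.5416 0.0909 0.176 ]
(np.float64(331.0608654576246), np.float64(216.36690313212995)) [332.00692366 294.45522506]
[(np.float64(5.300537109375), np.float64(542.8), np.float64(92.68), np.float64(-9.51), np.float64(-6.03)), (np.float64(5.315185546875), np.float64(542.69), np.float64(92.41), np.float64(-9.04), np.float64(-5.82))]
```

```bash
python3 -c "
from h import *; goto(.5463,.0915,.2577,164)"
```

```text
t 18.6 p [553.1 149.3 258. ] yaw 163.89 tilt [-0. -0. -1.] F [-0.53  0.01 -1.31] M [ 0.067 -0.161 -0.007] w 26.0 q1,5,7 [0.16 0.3  0.66]
shift cm [-0.96 -5.75  0.03] turn -0.11
```

```bash
python3 -m crank '[[[-0.3,-1.5,0],0,255],[[-0.3,-2.2,0],0,255],[[-0.36,-2.05,0],0,255],[[0,0,0],0,255],[[0,0,0],0,255]]' >/dev/null
python3 -m crank '[[[0,0,0],0,255],[[0,0,0],0,255]]' >/dev/null
python3 -c "
from h import *; goto(.5463,.0915,.2577,164)
p,d=get_image('scene'); np.savez('im6_scene.npz',p=p,d=d); a=cv2.resize(p[170:250,270:370,::-1],(800,640),interpolation=3)[:600];cv2.imwrite('pics/m12.png',a)"
```

```text
t 19.3 p [546.5  92.2 258.3] yaw 164.07 tilt [ 0.  0. -1.] F [-1.18 -0.13 -1.14] M [ 0.079 -0.135 -0.019] w 25.8 q1,5,7 [0.28 0.28 0.77]
shift cm [ 0.   -0.07  0.06] turn 0.07
```

View pics/m12.png

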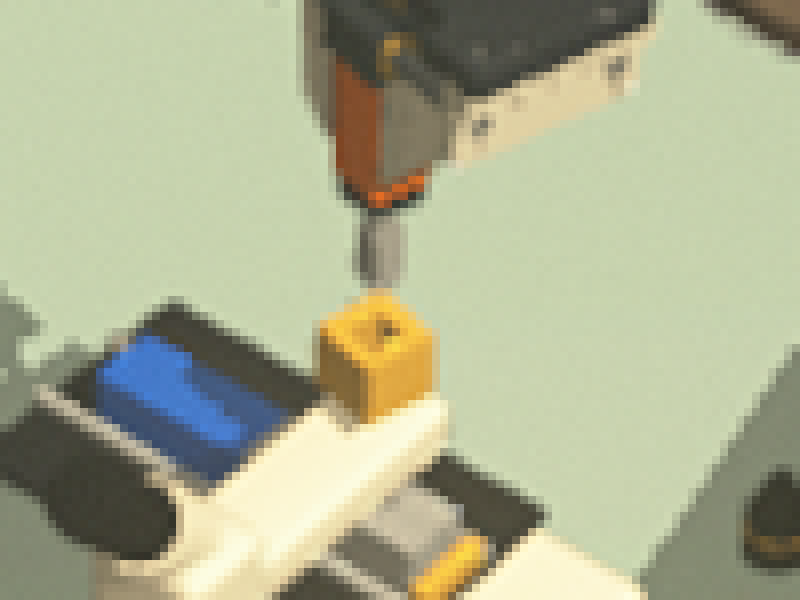

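```bash
python3 -m crank '[[[0,-0.05,0.6],0,255],[[0,0,0.6],0,255],[[0,0,0.4],0,255],[[0,0,0],0,255],[[0,0,0],0,255]]' >/dev/null
python3 -c "
from h import *; st()"
python3 -m crank '[[[0,0,0.2],0,255],[[0,0,0.1],0,255],[[0,0,0],0,255]]' >/dev/null
python3 -c "
from h import *; st()"
python3 -m crank '[[[0,0,0.2],0,255],[[0,0,0.1],0,255],[[0,0,0],0,255]]' >/dev/null
python3 -c "
from h import *; st()"
```

```text
t 19.85 p [546.4  91.  242.1] yaw 164.01 tilt [-0.  0. -1.] F [ 0.35  0.46 -1.11] M [ 0.121 -0.162  0.001] w 25.8 q1,5,7 [0.27 0.29 0.76]
t 20.15 p [546.4  90.9 239.1] yaw 164.01 tilt [-0. -0. -1.] F [-0.83 -0.25 -0.71] M [ 0.012 -0.199 -0.02 ] w 25.9 q1,5,7 [0.27 0.29 0.76]
t 20.45 p [546.3  90.9 236. ] yaw 164.01 tilt [-0. -0. -1.] F [ 0.02  0.18 -0.96] M [ 0.043 -0.11   0.006] w 25.8 q1,5,7 [0.27 0.29 0.75]
```

```bash
python3 -m crank '[[[0,0,0.15],0,255],[[0,0,0.15],0,255],[[0,0,0],0,255]]' >/dev/null
python3 -c "
from h import *; st()"
python3 -m crank '[[[0,0,0.15],0,255],[[0,0,0.15],0,255],[[0,0,0],0,255]]' >/dev/null
python3 -c "
from h import *; st()"
python3 -m crank '[[[0,0,0.15],0,255],[[0,0,0.15],0,255],[[0,0,0],0,255]]' >/dev/null
python3 -c "
from h import *; st()"
```

```text
t 20.75 p [546.5  91.3 233.1] yaw 164.03 tilt [ 0.     0.001 -1.   ] F [ 0.61  0.76 -1.47] M [ 0.476 -0.404  0.043] w 25.8 q1,5,7 [0.27 0.3  0.75]
t 21.05 p [546.6  91.4 230.2] yaw 164.03 tilt [ 0.     0.001 -1.   ] F [ 1.24  2.6  -0.94] M [ 0.794 -0.489  0.03 ] w 26.0 q1,5,7 [0.27 0.3  0.75]
t 21.35 p [546.5  91.3 227.2] yaw 164.02 tilt [ 0.     0.001 -1.   ] F [ 1.64  3.17 -0.77] M [ 1.072 -0.589 -0.017] w 25.6 q1,5,7 [0.27 0.3  0.75]
```

```bash
python3 -m crank '[[[-0.01,0.07,0.15],0,255],[[0,0,0.15],0,255],[[0,0,0],0,255]]' >/dev/null
python3 -c "
from h import *; st()"
python3 -m crank '[[[0,0,0.15],0,255],[[0,0,0.15],0,255],[[0,0,0],0,255]]' >/dev/null
python3 -c "
from h import *; st()"
python3 -m crank '[[[0,0,0.15],0,255],[[0,0,0],0,255]]' >/dev/null
python3 -c "
from h import *; st()"
```

```text
t 21.65 p [546.7  91.5 223.9] yaw 164.01 tilt [-0. -0. -1.] F [ 1.04  2.91 -1.92] M [ 0.818 -0.432  0.001] w 26.1 q1,5,7 [0.27 0.3  0.74]
t 21.95 p [546.7  91.6 221. ] yaw 164.01 tilt [-0. -0. -1.] F [ 1.11  2.66 -1.91] M [ 0.8   -0.384  0.013] w 26.0 q1,5,7 [0.27 0.31 0.74]
t 22.15 p [546.7  91.5 219.5] yaw 164.01 tilt [-0. -0. -1.] F [ 1.13  2.45 -0.86] M [ 0.766 -0.391 -0.015] w 25.5 q1,5,7 [0.26 0.31 0.74]
```

```bash
python3 -m crank '[[[-0.01,0.1,0.1],0,255],[[0,0,0],0,255]]' >/dev/null
python3 -c "
from h import *; st()"
python3 -m crank '[[[0,0,0.1],0,255],[[0,0,0],0,255]]' >/dev/null
python3 -c "
from h import *; st()"
python3 -m crank '[[[0,0,0.1],0,255],[[0,0,0],0,255]]' >/dev/null
python3 -c "
from h import *; st()"
```

```text
t 22.35 p [546.8  91.8 218.3] yaw 163.99 tilt [-0.001 -0.001 -1.   ] F [ 0.47  0.18 -1.72] M [ 0.179 -0.222 -0.004] w 25.8 q1,5,7 [0.26 0.31 0.74]
t 22.55 p [546.9  92.  217.4] yaw 163.99 tilt [-0.001 -0.001 -1.   ] F [-0.35 -0.13 -0.86] M [ 0.104 -0.19  -0.007] w 25.8 q1,5,7 [0.26 0.31 0.74]
t 22.75 p [547.   92.4 216.6] yaw 164.01 tilt [-0. -0. -1.] F [ 0.24 -0.34 -0.85] M [ 0.01  -0.157 -0.039] w 25.9 q1,5,7 [0.26 0.31 0.74]
```

```bash
python3 -m crank '[[[0,0,0.1],0,255],[[0,0,0],0,255]]' >/dev/null
python3 -c "
from h import *; st()"
python3 -m crank '[[[0,0,0.1],0,255],[[0,0,0],0,255]]' >/dev/null
python3 -c "
from h import *; st()"
python3 -m crank '[[[0,0,0.1],0,255],[[0,0,0],0,255]]' >/dev/null
python3 -c "
from h import *; st()"
```

```text
t 22.95 p [547.2  92.5 216.3] yaw 164.0 tilt [ 0. -0. -1.] F [-2.58 -1.17  5.11] M [-0.279  0.395 -0.002] w 25.9 q1,5,7 [0.26 0.31 0.74]
t 23.15 p [547.3  92.5 216.1] yaw 164.0 tilt [ 0.001 -0.001 -1.   ] F [-4.   -2.89 11.69] M [-0.462  0.944  0.072] w 25.4 q1,5,7 [0.26 0.31 0.74]
t 23.35 p [547.4  92.6 215.8] yaw 164.0 tilt [ 0.002 -0.001 -1.   ] F [-5.85 -2.47 18.46] M [-0.736  1.457 -0.008] w 25.8 q1,5,7 [0.26 0.31 0.73]
```

```bash
cat >> h.py <<'E'
def tq():
    s=monitor.observe(); R=Ro.from_rotvec(s['ee_rot']).as_matrix(); yaw=np.degrees(np.arctan2(R[1,0],R[0,0]))
    print('t',round(s['clock'],2),'p',np.round(s['position']*1000,1),'yaw',round(yaw,2),'F',np.round(s['force'],1),'Mz',round(s['ft_torque'][2],3),'e7',np.round(s['joint_efforts'][4:],4))
E
python3 -m crank '[[[0,0,-0.15],0,255],[[0,0,-0.12],0,255],[[0,0,0],0,255]]' >/dev/null
python3 -c "
from h import *; tq()"
for i in 1 2 3; do python3 -m crank '[[[0,0,0],0,255]]' >/dev/null; python3 -c "
from h import *; tq()"; done
```

```text
t 23.65 p [547.1  92.5 216.4] yaw 164.0 F [ 0.1  1.  -0.8] Mz -0.025 e7 [-0.0352  0.1515  0.0167]
t 23.75 p [547.1  92.5 216.4] yaw 164.01 F [-0.9 -0.9  1.2] Mz -0.012 e7 [-0.0378 -0.0773  0.0021]
t 23.85 p [547.1  92.5 216.4] yaw 164.01 F [-0.2 -0.2  1.7] Mz -0.054 e7 [-0.0588 -0.0099 -0.0006]
t 23.95 p [547.2  92.5 216.3] yaw 164.01 F [0.6 0.7 1.1] Mz -0.009 e7 [-0.0682  0.0328 -0.0008]
```

```bash
python3 -m crank '[[[0,0,0],3,255],[[0,0,0],3,255],[[0,0,0],0,255]]' >/dev/null; python3 -c "
from h import *; tq()"
python3 -m crank '[[[0,0,0.01],3,255],[[0,0,0.01],2,255],[[0,0,0],0,255]]' >/dev/null; python3 -c "
from h import *; tq()"
python3 -m crank '[[[0,0,0.02],3,255],[[0,0,0.01],2,255],[[0,0,0],0,255]]' >/dev/null; python3 -c "
from h import *; tq()"
```

```text
t 24.25 p [547.1  92.1 216.3] yaw 157.95 F [-0.2 -1.8  1.7] Mz 0.068 e7 [-0.4839 -0.3232 -0.9024]
t 24.55 p [547.1  92.  216.1] yaw 153.04 F [ 0.5 -1.3  0.7] Mz 0.058 e7 [-0.7478 -0.5224 -0.6545]
t 24.85 p [547.   92.  215.8] yaw 148.07 F [-1.2 -2.4  1.2] Mz 0.037 e7 [-0.9452 -0.8143 -0.6563]
```

```bash
for i in 1 2 3 4; do python3 -m crank '[[[0,0,0],0,255]]' >/dev/null; python3 -c "
from h import *; tq()"; done
```

```text
t 24.95 p [547.   92.  215.8] yaw 148.12 F [-0.9 -3.7  1.8] Mz 0.048 e7 [-1.0672 -0.9628 -0.1033]
t 25.05 p [547.   92.  215.8] yaw 148.07 F [-1.6 -4.3  1.3] Mz 0.031 e7 [-1.1775 -1.0913 -0.0096]
t 25.15 p [547.   92.  215.8] yaw 148.04 F [-0.8 -3.8  1.7] Mz 0.047 e7 [-1.2978 -1.2103 -0.0143]
t 25.25 p [547.   92.  215.8] yaw 148.02 F [-1.3 -4.3  1.6] Mz 0.05 e7 [-1.4197 -1.3233 -0.0262]
```

```bash
sed -i "s/^def tq():/def tq(log='log.txt'):/" h.py
cat >> h.py <<'E'
    open(log,'a').write(f"{s['clock']} {yaw} {s['ft_torque'][2]} {s['joint_efforts'][6]} {s['force'][2]} {s['position'][2]}\n")
E
python3 -m crank '[[[-0.03,-0.1,0.01],2,255]]' >/dev/null; python3 -c "
from h import *; tq()"
for i in 1 2; do python3 -m crank '[[[0,0,0.01],2,255]]' >/dev/null; python3 -c "
from h import *; tq()"; python3 -m crank '[[[0,0,0.012],2,255]]' >/dev/null; python3 -c "
from h import *; tq()"; done; tail -2 log.txt
```

```text
t 25.35 p [546.9  91.7 215.8] yaw 145.97 F [-0.1 -1.  -0.2] Mz 0.036 e7 [-0.46  -0.134  1.131]
t 25.45 p [546.9  91.8 215.6] yaw 143.86 F [-0.8 -2.4  0.1] Mz 0.05 e7 [-0.9429 -0.62    0.7203]
t 25.55 p [546.9  91.7 215.5] yaw 141.85 F [-0.4 -2.6 -0.2] Mz 0.089 e7 [-0.9593 -0.7105  0.6104]
t 25.65 p [546.8  91.7 215.4] yaw 139.85 F [-1.2 -3.5  0.5] Mz 0.088 e7 [-0.9819 -0.7559  0.6021]
t 25.75 p [546.8  91.7 215.3] yaw 137.85 F [-1.1 -3.8  0.2] Mz 0.041 e7 [-0.9956 -0.8374  0.6037]
25.65 139.84957639533042 0.08805950872573595 0.602080374956131 0.48732495161462064 0.21539982347155934
25.75 137.84954365761132 0.04061810271172153 0.6036948971450329 0.1885519024128502 0.21529304235236862
```

```bash
t(){ python3 -c "
from h import *; tq()"; }
python3 -m crank '[[[-0.03,-0.1,0.01],2,255]]' >/dev/null; t
python3 -m crank '[[[0,0,0.01],2,255]]' >/dev/null; t
python3 -m crank '[[[0,0,0.01],2,255]]' >/dev/null; t
python3 -m crank '[[[0,0,0.01],2,255]]' >/dev/null; t
python3 -m crank '[[[0,0,0.012],2,255]]' >/dev/null; t
python3 -m crank '[[[0,0,0.012],2,255]]' >/dev/null; t
python3 -m crank '[[[0,0,0.012],2,255]]' >/dev/null; t
```

```text
t 25.85 p [546.6  91.3 215.3] yaw 135.87 F [ 1.3  0.3 -1.5] Mz 0.074 e7 [-0.1912  0.6981  0.5321]
t 25.95 p [546.6  91.4 215.1] yaw 133.88 F [ 1.9 -1.4 -2.7] Mz 0.066 e7 [-0.5441  0.1731  0.6261]
t 26.05 p [546.6  91.3 215. ] yaw 131.87 F [ 0.9 -1.3 -1.5] Mz 0.048 e7 [-0.5335  0.0999  0.6049]
t 26.15 p [546.5  91.3 214.9] yaw 129.87 F [-0.  -1.4 -0.5] Mz 0.083 e7 [-0.5399  0.0372  0.6028]
t 26.25 p [546.5  91.3 214.8] yaw 127.87 F [ 0.6 -1.4 -1.2] Mz 0.034 e7 [-0.5426 -0.0525  0.6043]
t 26.35 p [546.5  91.2 214.7] yaw 125.87 F [-1.  -1.9 -0.4] Mz 0.061 e7 [-0.5449 -0.132   0.6049]
t 26.45 p [546.4  91.2 214.6] yaw 123.87 F [ 0.9 -1.4 -0.2] Mz 0.061 e7 [-0.5455 -0.2109  0.6058]
```

```bash
t(){ python3 -c "
from h import *; tq()"; }
python3 -m crank '[[[0,-0.02,0.01],2,255]]' >/dev/null; t
python3 -m crank '[[[0,0,0.01],2,255]]' >/dev/null; t
python3 -m crank '[[[0,0,0.01],2,255]]' >/dev/null; t
python3 -m crank '[[[0,0,0.01],2,255]]' >/dev/null; t
python3 -m crank '[[[0,0,0.012],2,255]]' >/dev/null; t
python3 -m crank '[[[0,0,0.012],2,255]]' >/dev/null; t
python3 -m crank '[[[0,0,0.012],2,255]]' >/dev/null; t
python3 -m crank '[[[0,0,0.012],2,255]]' >/dev/null; t
python3 -m crank '[[[0,0,0.012],2,255]]' >/dev/null; t
python3 -m crank '[[[0,0,0.012],2,255]]' >/dev/null; t
```

```text
t 26.55 p [546.3  91.2 214.5] yaw 121.87 F [ 1.2 -0.9 -2. ] Mz 0.052 e7 [-0.5325  0.1034  0.5975]
t 26.65 p [546.3  91.1 214.3] yaw 119.87 F [ 0.9 -1.8 -1.4] Mz 0.027 e7 [-0.546  -0.0782  0.6083]
t 26.75 p [546.3  91.1 214.2] yaw 117.87 F [ 0.  -1.5 -1.9] Mz 0.087 e7 [-0.5446 -0.1431  0.6062]
t 26.85 p [546.2  91.1 214.1] yaw 115.88 F [-0.  -1.6 -1.3] Mz 0.024 e7 [-0.5422 -0.2033  0.6064]
t 26.95 p [546.2  91.1 214. ] yaw 113.87 F [ 0.5 -2.1 -0.5] Mz 0.078 e7 [-0.5345 -0.2938  0.608 ]
t 27.05 p [546.1  91.1 213.9] yaw 111.88 F [-0.6 -1.9 -0.3] Mz 0.011 e7 [-0.5269 -0.3738  0.6086]
t 27.15 p [546.1  91.  213.8] yaw 109.87 F [-0.2 -2.5 -0.1] Mz 0.115 e7 [-0.5176 -0.4532  0.6094]
t 27.25 p [546.1  91.  213.6] yaw 107.87 F [-0.2 -2.1  0.4] Mz 0.08 e7 [-0.5069 -0.5323  0.6101]
t 27.35 p [546.   91.  213.5] yaw 105.87 F [-0.6 -1.7  0.5] Mz 0.04 e7 [-0.4948 -0.611   0.611 ]
t 27.45 p [546.   91.  213.4] yaw 103.87 F [-0.8 -2.5  0.5] Mz 0.01 e7 [-0.4815 -0.6894  0.6117]
```

```bash
t(){ python3 -c "
from h import *; tq()"; }
python3 -m crank '[[[0,0,0.012],2,255]]' >/dev/null; t
python3 -m crank '[[[0,0,0.01],2,255]]' >/dev/null; t
python3 -m crank '[[[0,0,0.01],2,255]]' >/dev/null; t
python3 -m crank '[[[0,0,0.012],2,255]]' >/dev/null; t
python3 -m crank '[[[0,0,0.012],2,255]]' >/dev/null; t
python3 -m crank '[[[0,0,0.01],2,255]]' >/dev/null; t
python3 -m crank '[[[0,0,0.01],2,255]]' >/dev/null; t
python3 -m crank '[[[0,0,0.012],2,255]]' >/dev/null; t
python3 -m crank '[[[0,0,0.01],2,255]]' >/dev/null; t
python3 -m crank '[[[0,0,0.01],2,255]]' >/dev/null; t
```

```text
t 27.55 p [546.   91.  213.3] yaw 101.87 F [-1.8 -1.2  0.5] Mz 0.033 e7 [-0.4668 -0.7672  0.6125]
t 27.65 p [545.9  91.  213.2] yaw 99.87 F [-1.9 -1.4  1.2] Mz 0.045 e7 [-0.4551 -0.8133  0.612 ]
t 27.75 p [545.9  91.  213.1] yaw 97.87 F [-1.7 -1.6  0.4] Mz 0.062 e7 [-0.4406 -0.8688  0.6127]
t 27.85 p [545.8  91.  212.9] yaw 95.87 F [-2.2 -1.7  0.2] Mz 0.091 e7 [-0.4209 -0.9547  0.6142]
t 27.95 p [545.8  91.  212.8] yaw 93.87 F [-2.2 -1.8  1.5] Mz 0.051 e7 [-0.4018 -1.0303  0.6147]
t 28.05 p [545.8  91.  212.7] yaw 91.88 F [-1.9 -1.5  1.1] Mz 0.024 e7 [-0.3851 -1.0739  0.6143]
t 28.15 p [545.7  91.  212.6] yaw 89.88 F [-2.3 -1.1  1.9] Mz 0.068 e7 [-0.3659 -1.1263  0.6148]
t 28.25 p [545.7  91.  212.5] yaw 87.88 F [-2.3 -1.5 -0. ] Mz 0.053 e7 [-0.3415 -1.2089  0.6163]
t 28.35 p [545.6  91.1 212.4] yaw 85.88 F [-2.2 -1.6  0.5] Mz 0.167 e7 [-0.3221 -1.25    0.6158]
t 28.45 p [545.6  91.  212.3] yaw 83.87 F [-3.3 -1.3  1.5] Mz 0.082 e7 [-0.2994 -1.2995  0.6162]
```

```bash
t(){ python3 -c "
from h import *; tq()"; }
python3 -m crank '[[[-0.03,-0.07,0.01],2,255]]' >/dev/null; t
python3 -m crank '[[[0,0,0.01],2,255]]' >/dev/null; t
python3 -m crank '[[[0,0,0.01],2,255]]' >/dev/null; t
python3 -m crank '[[[0,0,0.012],2,255]]' >/dev/null; t
python3 -m crank '[[[0,0,0.012],2,255]]' >/dev/null; t
python3 -m crank '[[[0,0,0.01],2,255]]' >/dev/null; t
```

```text
t 28.55 p [545.3  91.  212.2] yaw 81.88 F [-0.2 -1.4 -1.1] Mz 0.086 e7 [-0.4741  0.021   0.603 ]
t 28.65 p [545.3  91.  212.1] yaw 79.88 F [-0.4 -1.7 -0.1] Mz 0.061 e7 [-0.3788 -0.4895  0.6181]
t 28.75 p [545.2  91.  212. ] yaw 77.88 F [-0.3 -2.2 -1.5] Mz 0.033 e7 [-0.3513 -0.5628  0.6149]
t 28.85 p [545.2  91.  211.9] yaw 75.88 F [-0.1 -1.7  0.1] Mz 0.044 e7 [-0.3189 -0.6462  0.6159]
t 28.95 p [545.2  91.  211.8] yaw 73.88 F [-1.9 -2.1  0.9] Mz 0.026 e7 [-0.2876 -0.714   0.6162]
t 29.05 p [545.1  91.  211.7] yaw 71.88 F [-1.3 -1.3 -0.3] Mz 0.021 e7 [-0.2593 -0.7485  0.6158]
```

```bash
t(){ python3 -c "
from h import *; tq()"; }
python3 -m crank '[[[0,0,0.012],2,255]]' >/dev/null; t
python3 -m crank '[[[0,0,0.01],2,255]]' >/dev/null; t
python3 -m crank '[[[0,0,0.01],2,255]]' >/dev/null; t
python3 -m crank '[[[0,0,0.012],2,255]]' >/dev/null; t
python3 -m crank '[[[0,0,0.012],2,255]]' >/dev/null; t
python3 -m crank '[[[0,0,0.01],2,255]]' >/dev/null; t
python3 -m crank '[[[0,0,0.01],2,255]]' >/dev/null; t
python3 -m crank '[[[0,0,0.012],2,255]]' >/dev/null; t
```

```text
t 29.15 p [545.1  91.  211.5] yaw 69.89 F [-1.8 -1.3  0.5] Mz 0.076 e7 [-0.2241 -0.8207  0.6171]
t 29.25 p [545.   91.1 211.4] yaw 67.89 F [-1.7 -0.9 -0.1] Mz 0.066 e7 [-0.1941 -0.8523  0.6167]
t 29.35 p [545.   91.1 211.3] yaw 65.89 F [-1.5 -0.8  0.1] Mz 0.076 e7 [-0.1615 -0.8913  0.6172]
t 29.45 p [545.   91.1 211.2] yaw 63.89 F [-1.4 -1.8  0.9] Mz 0.061 e7 [-0.1244 -0.959   0.618 ]
t 29.55 p [544.9  91.1 211. ] yaw 61.89 F [-1.4 -0.5  1.5] Mz 0.035 e7 [-0.0917 -1.0354  0.6156]
t 29.65 p [544.9  91.1 211. ] yaw 59.89 F [-2.3 -1.   0.3] Mz 0.046 e7 [-0.0609 -1.0772  0.6097]
t 29.75 p [544.8  91.2 210.8] yaw 57.9 F [-2.6 -0.2  1.1] Mz 0.076 e7 [-0.0269 -1.1259  0.6047]
t 29.85 p [544.8  91.2 210.7] yaw 55.89 F [-2.1 -2.   1.8] Mz 0.079 e7 [ 0.0118 -1.2033  0.6015]
```

```bash
t(){ python3 -c "
from h import *; tq()"; }
python3 -m crank '[[[0,0,0.012],2,255]]' >/dev/null; t
python3 -m crank '[[[0,0,0.01],2,255]]' >/dev/null; t
python3 -m crank '[[[0,0,0.01],2,255]]' >/dev/null; t
```

```text
t 29.95 p [544.8  91.2 210.6] yaw 53.9 F [-3.  -0.2  2.8] Mz 0.177 e7 [ 0.0515 -1.268   0.5979]
t 30.05 p [544.7  91.2 210.5] yaw 51.9 F [-3.5 -1.   1.3] Mz 0.109 e7 [ 0.0852 -1.3011  0.5935]
t 30.15 p [544.7  91.3 210.4] yaw 49.9 F [-2.7 -0.7  2.2] Mz 0.058 e7 [ 0.1223 -1.3402  0.5901]
```

```bash
t(){ python3 -c "
from h import *; tq()"; }
python3 -m crank '[[[0,0,0.01],2,255]]' >/dev/null; t
python3 -m crank '[[[0,0,0.01],2,255]]' >/dev/null; t
python3 -m crank '[[[0,0,0.01],2,255]]' >/dev/null; t
```

```text
t 30.25 p [544.7  91.3 210.3] yaw 47.91 F [-3.9 -0.4  1.4] Mz 0.077 e7 [ 0.1598 -1.3763  0.5864]
t 30.35 p [544.7  91.3 210.3] yaw 45.91 F [-2.9 -1.2  1.8] Mz 0.158 e7 [ 0.1976 -1.411   0.5828]
t 30.45 p [544.6  91.4 210.1] yaw 43.91 F [-3.2  0.2  1.7] Mz 0.09 e7 [ 0.2354 -1.445   0.5793]
```

Run:
```python
import numpy as np
a=np.loadtxt('log.txt'); y=a[:,1]; m=a[:,2]; k=a[:,0]>25.5
y,m,e=y[k],m[k],a[k,3]
best=[]
for c in range(45,110): 
    r=np.maximum(c-y,0); A=np.c_[np.ones_like(r),r]; s,res,_,_=np.linalg.lstsq(A,m,rcond=None); best.append((float(((A@s-m)**2).sum()),c,*np.round(s,4)))
print(sorted(best)[:6], len(y))
for lo,hi in [(100,145),(80,100),(64,80),(55,64),(40,55)]: q=(y>lo)&(y<hi); print(lo,hi,q.sum(),m[q].mean().round(4),(m[q].std()/np.sqrt(q.sum())).round(4))
```

```text
[(0.051218252776701126, 62, np.float64(0.0598), np.float64(0.0034)), (0.05126730827663201, 63, np.float64(0.0596), np.float64(0.0032)), (0.05135189900799328, 64, np.float64(0.0594), np.float64(0.0029)), (0.051383039523771254, 61, np.float64(0.06), np.float64(0.0037)), (0.05145849008449936, 65, np.float64(0.0593), np.float64(0.0027)), (0.05157827518602648, 66, np.float64(0.0591), np.float64(0.0026))] 50
100 145 21 0.0572 0.0061
80 100 10 0.073 0.0117
64 80 8 0.0503 0.0074
55 64 5 0.0594 0.0077
40 55 6 0.1113 0.0175
```

```bash
t(){ python3 -c "
from h import *; tq()"; }
python3 -m crank '[[[0,0,0.01],2,255]]' >/dev/null; t
python3 -m crank '[[[0,0,0],0,255]]' >/dev/null; t
python3 -m crank '[[[0,0,0],0,255]]' >/dev/null; t
python3 -m crank '[[[0,0,0],0,255]]' >/dev/null; t
python3 -m crank '[[[0,0,0],0,255]]' >/dev/null; t
python3 -m crank '[[[0,0,0],0,255]]' >/dev/null; t
```

```text
t 30.55 p [544.6  91.4 210. ] yaw 41.91 F [-3.6 -0.1  1.4] Mz 0.096 e7 [ 0.2744 -1.4751  0.5756]
t 30.65 p [544.6  91.4 210. ] yaw 41.98 F [-4.7  0.1  2. ] Mz 0.097 e7 [ 0.5648 -1.6131 -0.68  ]
t 30.75 p [544.6  91.3 210. ] yaw 42.08 F [-4.8  1.9  1.9] Mz 0.062 e7 [ 1.0604 -1.806  -0.1739]
t 30.85 p [544.7  91.3 210. ] yaw 42.09 F [-4.6  1.9  1.7] Mz 0.042 e7 [ 1.221  -1.8739 -0.0629]
t 30.95 p [544.7  91.3 210. ] yaw 42.09 F [-4.6  2.2  2.3] Mz 0.094 e7 [ 1.2284 -1.8774 -0.0603]
t 31.05 p [544.7  91.3 210. ] yaw 42.09 F [-6.   1.9  1.4] Mz 0.086 e7 [ 1.2314 -1.8783 -0.0605]
```

```bash
python3 -m crank '[[[-0.05,-0.1,0],-1,255],[[0,0,0],-1,255],[[0,0,0],0,255]]' >/dev/null; python3 -c "
from h import *; st()"
python3 -m crank '[[[0,0,0],0,180],[[0,0,0],0,120],[[0,0,0],0,100],[[0,0,0],0,100],[[0,0,0],0,100]]' >/dev/null; python3 -c "
from h import *; st()
p,d=get_image('scene'); a=cv2.resize(p[150:270,250:400,::-1],(750,600),interpolation=3);cv2.imwrite('pics/m13.png',a)"
```

```text
t 31.35 p [544.5  91.1 210.1] yaw 44.08 tilt [ 0.     0.001 -1.   ] F [-2.11  1.94 -1.53] M [ 0.546  0.519 -0.042] w 25.8 q1,5,7 [-0.06  0.11 -1.17]
t 31.85 p [544.6  90.5 210.2] yaw 44.0 tilt [ 0. -0. -1.] F [-0.24 -0.46  0.19] M [-0.072 -0.051  0.007] w 53.5 q1,5,7 [-0.06  0.11 -1.17]
```

View pics/m13.png

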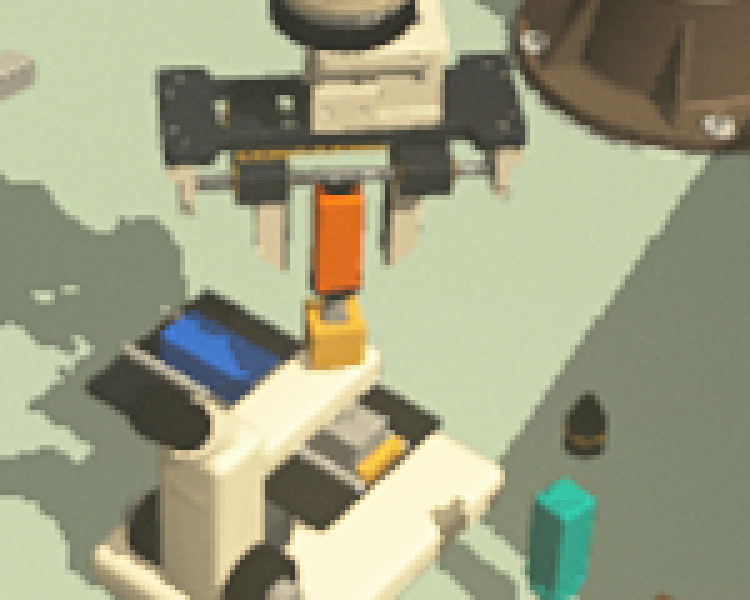

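```bash
python3 -m crank '[[[0,0,-1],0,100],[[0,0,-2],0,100],[[0,0,-3],0,100],[[0,0,-4],0,100],[[0,0,-2],0,100]]' >/dev/null
python3 -m crank '[[[0,0,-2],0,100],[[-3,-2,0],0,100],[[-4,-3,0],0,100],[[-4,-3,0],0,100],[[0,0,0],0,100]]' >/dev/null
python3 -m crank '[[[-4,-3,0],0,100],[[-4,-3,0],0,100],[[-3,-2,0],0,100],[[0,0,0],0,100],[[0,0,0],0,100]]' >/dev/null
python3 -c "
from h import *; st()
p,d=get_image('scene'); np.savez('im7_scene.npz',p=p,d=d); a=cv2.resize(p[150:270,250:400,::-1],(600,480),interpolation=3);cv2.imwrite('pics/m14.png',a); cv2.imwrite('pics/scene9.png',p[:,:,::-1])
p,d=get_image('top'); np.savez('im7_top.npz',p=p,d=d);cv2.imwrite('pics/top9.png',p[:,:,::-1])"
```

```text
t 33.4 p [275.2  52.9 351.2] yaw 44.0 tilt [ 0.003  0.    -1.   ] F [ 1.09 -0.24 -0.  ] M [-0.028 -0.076  0.02 ] w 55.7 q1,5,7 [ 0.01 -0.07 -1.06]
```

View pics/m14.png

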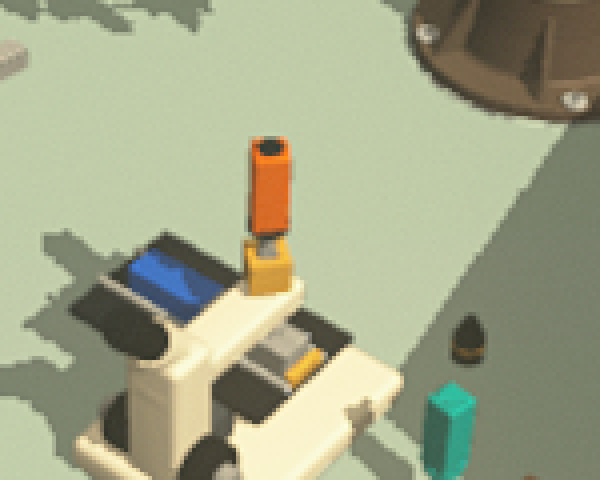

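View pics/scene9.png

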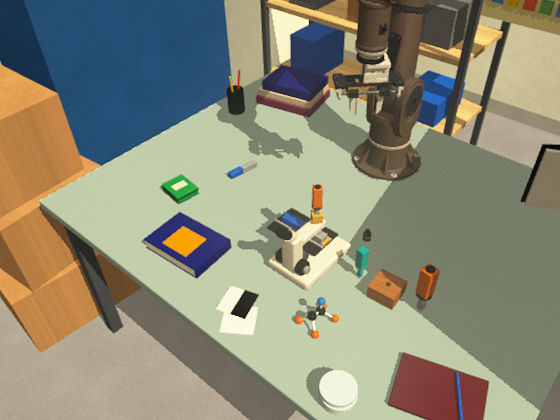

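View pics/top9.png

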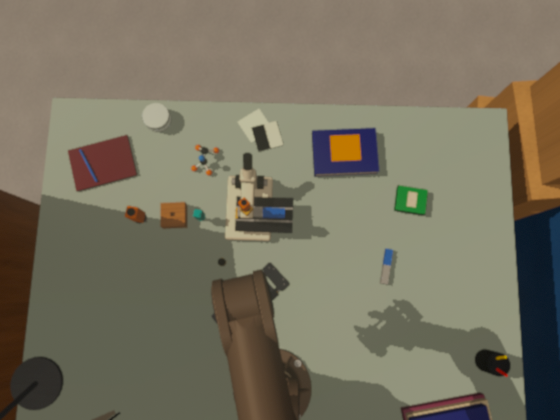

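Run:
```python
from h import *
from cell import workorder
z=np.load('im7_top.npz');P=cloud('top',z['d']); hsv=cv2.cvtColor(z['p'],cv2.COLOR_RGB2HSV).astype(int)
m=(hsv[...,0]>95)&(hsv[...,0]<130)&(hsv[...,1]>100)&(P[...,1]>-.06)&(P[...,1]<.1)&(P[...,0]>.48)&(P[...,0]<.6)&(P[...,2]>.07)
q=P[m];print('handle',m.sum(),q.mean(0).round(4),q[:,1].min().round(4),q[:,1].max().round(4),q[:,2].mean())
st(); print(workorder.sign_off())
```

```text
handle 205 [0.5482 0.0084 0.0958] -0.0248 0.0423 0.09578252497483508
t 33.5 p [276.   53.1 350.7] yaw 44.01 tilt [ 0.001  0.    -1.   ] F [-0.18 -0.04  0.06] M [-0.055 -0.038  0.023] w 55.7 q1,5,7 [ 0.01 -0.07 -1.06]
the job is handed in; nothing more can be done
None
```

The setting block is home under the stop screw and nipped at an estimated 5.5 N. The driver is standing in the screw, released, and I signed the job off at 33.5 s.

- **Block:** I laid it in the channel and slid it gauge end first until it stalled against the brass stop. The push there reached about 15 N. In the last top picture the handle's centre is at y = 8 mm, against 7 mm expected.
- **Driver:** I took the smaller orange driver from its stand, seated it to the socket floor and turned the screw clockwise about 120°.
- **Nip:** The drag held steady at about 0.06 N m, then began to rise at a tool yaw of about 62°. I stopped about 20.5° past that point, which gives roughly 5.5 N. That force comes from the angle and the spring rate; I did not measure it directly. Before letting go I eased the tool back 2° within the socket's play.
- **Last pictures:** The driver stands upright in the screw, the block is in the channel against the stop, and the other things on the desk look unmoved.

**Checks that disagreed or were weak:**
- The two cameras differed by 3 to 5 mm in x. I fixed the screw's position by comparing the driver tip with the head in one camera, then by feel.
- Single wrist-torque readings scattered by about 0.03 N m. The touch point is a fit over 50 readings, and the joint 7 torque showed the same onset but with a gentler slope than expected.
- During the turn-back the wrist torque read -0.04 N m. In the worst case the screw came back 2°, which would cost about 0.5 N and still leave the nip within 2 to 10 N.

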